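# Put the polishing compounds and wheels back by grade

## Robot

A 7-joint arm with a two-finger parallel gripper is mounted at the origin on a cart in front of the work surface, level with it; the furniture and walls round the work are solid. World frame = base frame: x ahead of the robot, y to its left, z up, the work surface at z = 0. Lengths are in m, angles in rad, forces in N, time in s.
With the tool pointing down it reaches from about 0.425 to 0.925 m from the base axis. Payload 6.8 kg.
Tool frame: the origin (TCP) lies at the very end of the fingers, on their centre line; the grasp point (between the pads) lies 19 mm behind it; z points along the fingers, y is the line along which they close (so a half turn about z gives the same grasp; the last joint's range is limited). The gripper opens to 85 mm and grips with 20 to 120 N. Pads are 22 mm wide; open, the fingers measure 114 mm over their backs; the gripper's body (76 mm by 85 mm) begins 54 mm behind the grasp point. The pads swing forward as they close: fully open they stand 13 mm farther back than shut.
Start: joints at [1.218, 0.477, 0.022, 1.555, -0.011, 1.109, -0.083], TCP at [0.164, -0.655, 0.194] pointing down, gripper open.
Joint ranges: [-2.96, 2.96], [-0.34, 2.1], [-1.41, 1.46], [0.24, 2.44], [-1.37, 4.51], [0.17, 1.92], [-2.96, 2.96]. Speed limits (rad/s): [2.39, 2.39, 3.14, 3.14, 3.14, 3.14, 3.14].

## Interface

Orientations are given as a rotation vector (axis times angle).
In Python, from bench import get_obs, grab_frame, hand_in gives the robot as it stands.
- The arm moves only by the tool drive_tool, never from a script. Its argument "rows" is a list of rows, each an object with "offset": the shift along the tool's x, y, z as a fraction of full scale, a list of three; "rotation": the turn, a rotation vector about the tool's x, y, z as a fraction of full scale, a list of three; "claw": the opening, from 0 (shut) to 1 (fully open). In form: [{"offset": [tx, ty, tz], "rotation": [wx, wy, wz], "claw": claw}, ...]. A call has 1 to 20 rows; each row is the pose to reach, as a shift and turn from the pose commanded when the call began, along the tool's axes at that moment; what a row does not reach only later rows make up. Full scale, the value 1, is 0.15 m for a shift and 2 rad for a turn. A row lasts 1/12 s, in which the tool goes at most 41.7 mm and 7.16 degrees, less where a joint would pass 70% of its speed; a pose out of reach is approached as far as the arm can. A call with a number of a shift or a turn outside -1 to 1 is refused whole. A call with a gripper value outside its range is refused whole. The fingers move at their own pace and stop on an object; "force" is the grip in N (left out, the last holds). Time passes only in rows, so rows that repeat a pose let the fingers close. It gives the time, the measured TCP pose, the force, the opening and the grip force at its end, in the units of the state.
- get_obs(): the state, without advancing time (a new reading comes with each control period).
- grab_frame(name): name is "side" or "top"; returns a dict with "frame" (480x640x3 uint8, red, green, blue), "z_map" (480x640 float32, m along the optical axis (not along the pixel's ray), 0 where there is no reading), "vfov" (degrees; the focal length in pixels is half the picture's height over the tangent of half this angle, whatever the lens; pixels are square), "cx", "cy" (the principal point, pixels), "R" (3x3) and "t" (3): a world point X has camera coordinates R X + t. Camera axes: x right, y down, z forward; pixel columns grow to the right and rows downward; lengths in m; the calibration is good to about 2 mm. A picture is of the moment at which its call begins.
- hand_in(): hands the job in; it is judged then, once.
The state is a dict: "clock": time; "joints": joint angles; "qvel": joint speeds; "tau": joint torques, N m; "tcp_pos": TCP position; "orientation": TCP orientation; "contact_force": force on the tool from outside, world axes, zero at the start; "moment": the same for the moment, N m; "grip_width": finger opening in m; "gripper_force": force on a finger pad.
Only numpy, scipy, OpenCV 4.12 (cv2) and the standard library are available. Lean on these libraries where they do the work, as an engineer would, in place of code of your own. Each camera call takes 0.05 s, during which the arm holds its last target. There are 200 camera calls.

## Task

Put the three compound bars and the two loose felt wheels back into the caddies of their own colour: each bar flat in the long pocket, each wheel in the round pocket with its mandrel up, all fully down on the pocket floor. A trace of a coarser compound scratches the finish, so no bar or wheel may touch a caddy, bar or wheel of another colour on the way. Leave the white wheel seated in its caddy and do not shift the paste tin.

Things in the scene. Friction and masses are not known exactly. Their poses are not given: they have to be found in the camera images.
- caddy_brown: fixed storage caddy, 196 x 84 x 15 mm: brown base sheet (seen as a lip all round and as pocket floors) under a dark grey sheet with two pockets 10 mm deep, floors 5 mm above the pad. Origin: centre of underside; z up, x along it, away from the robot. Bar pocket 108 mm along x, 54 mm along y, centre x +30, y 0. Round wheel pocket, 54 mm wide, centre x -59, y 0. Both empty.
- caddy_green: fixed storage caddy, 196 x 84 x 15 mm: green base sheet (seen as a lip all round and as pocket floors) under a dark grey sheet with two pockets 10 mm deep, floors 5 mm above the pad. Origin: centre of underside; z up, x along it, away from the robot. Bar pocket 108 mm along x, 54 mm along y, centre x +30, y 0. Round wheel pocket, 54 mm wide, centre x -59, y 0. Both empty.
- caddy_white: fixed storage caddy, 196 x 84 x 15 mm: white base sheet (seen as a lip all round and as pocket floors) under a dark grey sheet with two pockets 10 mm deep, floors 5 mm above the pad. Origin: centre of underside; z up, x along it, away from the robot. Bar pocket 108 mm along x, 54 mm along y, centre x +30, y 0. Round wheel pocket, 54 mm wide, centre x -59, y 0. Wheel already in.
- bar_brown: cast bar of dark reddish brown polishing compound, 37 x 92 x 28 mm, 0.18 kg, lying flat and loose on the pad in front of the caddies. Origin: centre of its underside; its own y axis runs along the 92 mm length, x across the 37 mm width (grip across this), z up
- bar_green: cast bar of green polishing compound, 37 x 92 x 28 mm, 0.18 kg, lying flat and loose on the pad in front of the caddies. Origin: centre of its underside; its own y axis runs along the 92 mm length, x across the 37 mm width (grip across this), z up
- bar_white: cast bar of white polishing compound, 37 x 92 x 28 mm, 0.18 kg, lying flat and loose on the pad in front of the caddies. Origin: centre of its underside; its own y axis runs along the 92 mm length, x across the 37 mm width (grip across this), z up
- wheel_brown: hard felt polishing wheel dressed with brown compound, loose: a felt disc 38 mm in diameter and 25 mm thick lying flat, with a thin steel mandrel (6 mm) standing up 30 mm from its centre, 35 g. Origin: centre of its underside, z up; grip it across the felt. Stands mandrel up on the pad in front of the caddies
- wheel_green: hard felt polishing wheel dressed with green compound, loose: a felt disc 38 mm in diameter and 25 mm thick lying flat, with a thin steel mandrel (6 mm) standing up 30 mm from its centre, 35 g. Origin: centre of its underside, z up; grip it across the felt. Stands mandrel up on the pad in front of the caddies
- wheel_white: hard felt polishing wheel dressed with white compound, loose: a felt disc 38 mm in diameter and 25 mm thick lying flat, with a thin steel mandrel (6 mm) standing up 30 mm from its centre, 35 g. Origin: centre of its underside, z up; grip it across the felt. Already lies in the wheel pocket of the white caddy and stays there
- paste_tin: round tan tin of polishing paste, 60 mm in diameter and 24 mm high, standing at the right edge of the pad; a bystander. Origin: centre of its underside
Mind the look-alikes: they are no part of the job. What is shaped like the wheel_green but purple is not meant.

How it is judged:
At the end, for the whole second after the job is handed in: All three bars and all three wheels (mandrel up) lie on the floor of their pocket in the caddy of their own colour: within 12 mm (bars) or 11 mm (wheels) of its centre along each caddy axis, underside under 8.5 mm above the caddy's, tilted under 0.12 rad, at rest (x of bar_brown in the frame of caddy_brown between 0.018 and 0.042 m and y of bar_brown in the frame of caddy_brown between -0.012 and 0.012 m and z of each of bar_brown, wheel_brown in the frame of caddy_brown below 0.0085 m and angle between each of bar_brown, bar_green, bar_white, wheel_brown, wheel_green, wheel_white's own z axis and vertical below 0.12 rad and linear speed of each of bar_brown, bar_green, bar_white, wheel_brown, wheel_green, wheel_white below 0.02 m/s and x of bar_green in the frame of caddy_green between 0.018 and 0.042 m and y of bar_green in the frame of caddy_green between -0.012 and 0.012 m and z of each of bar_green, wheel_green in the frame of caddy_green below 0.0085 m and x of bar_white in the frame of caddy_white between 0.018 and 0.042 m and y of bar_white in the frame of caddy_white between -0.012 and 0.012 m and z of each of bar_white, wheel_white in the frame of caddy_white below 0.0085 m and x of wheel_brown in the frame of caddy_brown between -0.07 and -0.048 m and y of wheel_brown in the frame of caddy_brown between -0.011 and 0.011 m and x of wheel_green in the frame of caddy_green between -0.07 and -0.048 m and y of wheel_green in the frame of caddy_green between -0.011 and 0.011 m and x of wheel_white in the frame of caddy_white between -0.07 and -0.048 m and y of wheel_white in the frame of caddy_white between -0.011 and 0.011 m); the robot touches nothing.
It fails at once if a bar or wheel touches a caddy, bar or wheel of another colour (more than 0.3 N) (contact force between any of bar_brown, bar_white, wheel_brown, wheel_white and caddy_green above 0.3 N or contact force between any of bar_brown, bar_green, wheel_brown, wheel_green and caddy_white above 0.3 N or contact force between bar_brown and bar_green above 0.3 N or contact force between any of bar_brown, bar_green and bar_white above 0.3 N or contact force between any of bar_brown, bar_white, wheel_brown and wheel_green above 0.3 N or contact force between any of bar_brown, bar_green, wheel_brown, wheel_green and wheel_white above 0.3 N or contact force between any of bar_green, bar_white, wheel_green, wheel_white and caddy_brown above 0.3 N or contact force between any of bar_green, bar_white and wheel_brown above 0.3 N).
It fails at once if the white wheel is lifted or pushed from its pocket (distance of wheel_white from where it was at the start of the episode above 0.018 m).
It fails at once if the paste tin is shifted by more than 10 mm (distance of paste_tin from where it was at the start of the episode above 0.01 m).
It also fails if it takes over 109 s, if anything falls off the work surface, if the arm or the gripper's body presses on something with over 40 N, if the wrist force passes 120 N, or if a joint passes its speed limit or range.

## Working session

There is one attempt and no reset: what is moved stays moved. The work goes in short steps, Python scripts to look and compute and a tool call to move; the robot and the scene stay as the last step left them, time stands still between calls to the robot, and variables do not carry over. Pictures are saved under pics/ and viewed, at most 14 in all, crops included, and the job is handed in when it is done.

Besides the shell and the picture viewer there is one more tool, called after "Emit:" as name(argument=value, ...), one argument or row to a line, values as JSON. drive_tool: Moves the arm, as the interface text tells. Its arguments: {"type":"object","properties":{"rows":{"type":"array","items":{"type":"object","properties":{"offset":{"type":"array","items":{"type":"number"}},"rotation":{"type":"array","items":{"type":"number"}},"claw":{"type":"number"}}}},"force":{"type":"number"}},"required":["rows"]}

```bash
mkdir -p pics; ls
python3 - <<'E'
from bench import *
import cv2,numpy as np
print(get_obs())
for n in("top","side"):
    f=grab_frame(n); cv2.imwrite(f"pics/{n}0.png",f["frame"][:,:,::-1]); np.savez(f"{n}0.npz",**f)
    print(n,f["vfov"],f["cx"],f["cy"],f["R"],f["t"])
E
```

```text
pics
{'clock': 0.0, 'joints': array([ 1.21792916,  0.47776784,  0.02230386,  1.55644386, -0.01150348,
        1.10931539, -0.08308678]), 'qvel': array([-0.00184374, -0.00181115, -0.00081948,  0.0014309 ,  0.00126044,
       -0.0001311 ,  0.00204364]), 'tau': array([-1.12081816e-03, -5.96445429e+01,  1.60797179e+00, -2.81195426e+01,
        1.25261623e-02,  9.51884984e-03, -1.75458820e-05]), 'tcp_pos': array([ 0.16341725, -0.65423949,  0.19334993]), 'orientation': array([-3.11631978e+00, -3.83405103e-01,  5.23079924e-04]), 'contact_force': array([0.02904494, 0.37969226, 0.48648782]), 'moment': array([ 0.01287056, -0.00298621,  0.00729176]), 'gripper_force': 0.0, 'grip_width': 0.08538772642699369}
top 43.41355848632641 323.7611934806871 233.0038675222588 [[ 0.13095695 -0.99137815  0.00443118]
 [-0.96658254 -0.12867259 -0.22172404]
 [ 0.22038254  0.0247532  -0.97509939]] [-0.09504058  0.5106892   0.86042622]
side 49.457593338776775 315.33166473204136 240.65901843219314 [[-0.97088351 -0.23954643  0.0016473 ]
 [-0.12429027  0.49784705 -0.85831244]
 [ 0.20478558 -0.83352614 -0.51312479]] [0.50132634 0.12030903 0.94765396]
```

View pics/top0.png

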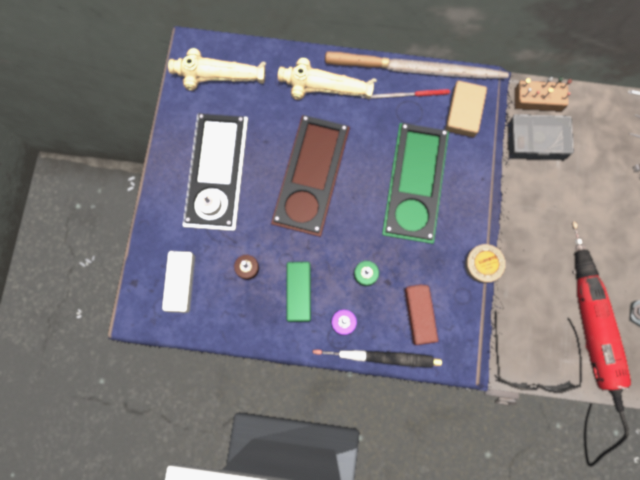

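View pics/side0.png

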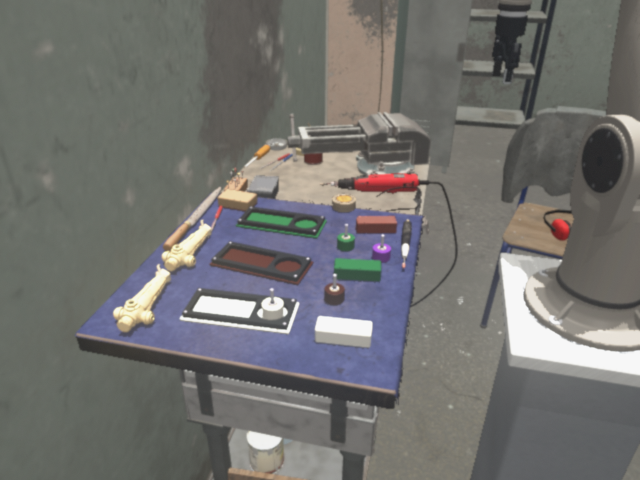

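The top view shows white, brown and green caddies at about (216,172), (311,175) and (417,182). The bars are at (178,281) white, (298,292) green and (421,314) brown. The wheels are at (246,267) brown and (367,273) green, with a purple decoy at (344,322) and the tin at (487,263). The side view confirms this and shows the same lie of the parts.

```bash
cat > meas.py <<'E'
import cv2,numpy as np
def ray(f,uv,z):
    uv=np.atleast_2d(uv).astype(float); F=240/np.tan(np.radians(f["vfov"])/2)
    d=np.c_[(uv[:,0]-f["cx"])/F,(uv[:,1]-f["cy"])/F,np.ones(len(uv))]@f["R"]
    C=-f["R"].T@f["t"]; return C+d*((z-C[2])/d[:,2])[:,None]
def world(f):
    v,u=np.mgrid[:480,:640]; F=240/np.tan(np.radians(f["vfov"])/2); z=f["z_map"]
    P=np.stack([(u-f["cx"])/F*z,(v-f["cy"])/F*z,z],-1); return (P-f["t"])@f["R"]
def rect(P):
    (c,s,a)=cv2.minAreaRect((P[:,:2]*1000).astype(np.float32))
    if s[0]<s[1]: s=s[::-1]; a+=90
    a=(a+90)%180-90   # long-axis yaw from +x
    return np.round(c,1),np.round(s,1),round(a,1)
def big(m):
    n,l,s,c=cv2.connectedComponentsWithStats(m.astype(np.uint8)); k=1+np.argmax(s[1:,4]); return l==k
E
python3 - <<'E'
from meas import *
f=np.load("top0.npz"); f={k:f[k] for k in f}; W=world(f); Z=W[...,2]
g=np.load("side0.npz"); g={k:g[k] for k in g}; WS=world(g)
hsv=cv2.cvtColor(f["frame"],cv2.COLOR_RGB2HSV); H,S,V=[hsv[...,i].astype(int) for i in range(3)]
print("pad z",np.median(Z[240:260,300:340]))
def win(c,r): m=np.zeros((480,640),bool); m[c[1]-r:c[1]+r,c[0]-r:c[0]+r]=1; return m
notpad=~((H>105)&(H<135)&(S>90))
for n,c,h,r in [("bar_white",(178,281),.028,42),("bar_green",(298,292),.028,40),("bar_brown",(421,314),.028,36),("wheel_brown",(246,267),.025,20),("wheel_green",(367,273),.025,20),("tin",(487,263),.024,28)]:
    w=win(c,r); m=big(w&notpad&(Z>h-.006)&(Z<h+.005))
    v,u=np.nonzero(m); P=ray(f,np.c_[u,v],h)
    print(n,"medz",np.round(np.median(Z[m]),4),rect(P),"mean",np.round(P.mean(0)*1000,1),"hsv",H[c[1],c[0]],S[c[1],c[0]],V[c[1],c[0]])
for n,c,b,w_ in [("white",(216,172),(216,150),(211,203)),("brown",(311,175),(316,155),(302,206)),("green",(417,182),(420,165),(412,214))]:
    m=np.zeros((480,640),bool); m[105:250,c[0]-42:c[0]+42]=1
    d=big(m&notpad&(Z>.0115)&(Z<.02)); v,u=np.nonzero(d); P=ray(f,np.c_[u,v],.015)
    print(n,"sheet medz",np.round(np.median(Z[d]),4),rect(P))
    for q in(b,w_):
        col=hsv[q[1],q[0]].astype(int)
        k=m&(abs(H-col[0])<10)&(abs(S-col[1])<60)&(abs(V-col[2])<50)&(Z<.0115)
        k=cv2.morphologyEx(k.astype(np.uint8),cv2.MORPH_OPEN,np.ones((5,5))); l=cv2.connectedComponents(k)[1]
        if l[q[1],q[0]]==0: print(" none",q);continue
        v,u=np.nonzero(l==l[q[1],q[0]]); P=ray(f,np.c_[u,v],.008); print("  floor",np.round(np.median(Z[v,u]),4),rect(P))
E
```

```text
pad z 0.00035605143868023767
bar_white medz 0.0286 (array([419.8, 187.8]), array([91.9, 38. ]), 4.6) mean [419.3 188.   28. ] hsv 0 0 247
bar_green medz 0.0286 (array([429.2,   1.1]), array([91.5, 36.6]), 8.3) mean [428.5   1.5  28. ] hsv 68 98 211
bar_brown medz 0.0276 (array([ 419.3, -190.6]), array([90. , 36.7]), 15.5) mean [ 418.7 -190.8   28. ] hsv 5 108 196
wheel_brown medz 0.0257 (array([457. ,  87.6]), array([36.5, 35.8]), 8.9) mean [456.4  87.3  25. ] hsv 140 8 186
wheel_green medz 0.0256 (array([471.2, -99.9]), array([37.4, 36.7]), -19.5) mean [471.3 -99.8  25. ] hsv 125 9 177
tin medz 0.0239 (array([ 511.5, -283.4]), array([59.3, 57.9]), 4.5) mean [ 511.4 -283.4   24. ] hsv 23 126 241
white sheet medz 0.0156 (array([611.4, 165.4]), array([189.4,  77. ]), 3.2)
  floor 0.0058 (array([643.1, 167.5]), array([101.6,  48.1]), 3.3)
 none (211, 203)
brown sheet medz 0.0155 (array([625.5,   8.8]), array([189.4,  76.4]), -7.0)
  floor 0.0056 (array([657.1,   5.4]), array([106.1,  53.6]), -7.1)
  floor 0.0057 (array([568.1,  16.5]), array([51.9, 50.4]), -82.4)
green sheet medz 0.0154 (array([ 640.9, -172.3]), array([200.9,  94.1]), -3.2)
  floor 0.0054 (array([ 666.7, -165.6]), array([104.9,  52.7]), -2.4)
  floor 0.0054 (array([ 577.5, -162. ]), array([49. , 48.5]), -82.4)
```

Sizes and heights all match, except the green sheet outline. For green I'll use the pocket floors, which are 89 mm apart as given, and correct for the occlusion bias of about 1.7 mm seen on the other two caddies. Next I write a small planner that converts waypoints into call numbers.

```bash
cat > plan.py <<'E'
import sys,numpy as np
from scipy.spatial.transform import Rotation as Ro
from bench import get_obs
def pose(yaw): return Ro.from_euler('z',yaw,degrees=True)*Ro.from_matrix(np.diag([1.,-1,-1]))
def plan(wps):
    """wps: (x,y,z mm, yaw deg, claw). Each wp printed as shift/turn in call units; new CALL when out of range."""
    o=get_obs(); p=o["tcp_pos"]; R=Ro.from_rotvec(o["orientation"])
    print("at",np.round(p*1000,1),"t",round(o["clock"],2)); p0,R0=p,R; print("CALL")
    for x,y,z,yaw,claw in wps:
        tp=np.array([x,y,z])/1000; tR=pose(yaw)
        while 1:
            d=R0.inv().apply(tp-p0)/.15; w=(R0.inv()*tR).as_rotvec()/2
            s=np.abs(d).max()
            n=lambda a,b,q: int(np.ceil(max(np.linalg.norm(a-b)*1000/41.7,np.degrees((q.inv()*tR).magnitude())/7.16)))
            if s<=1: print(np.round(d,3).tolist(),np.round(w,3).tolist(),claw,"rows>=",n(tp,p,R)); p,R=tp,tR; break
            if np.linalg.norm(p-p0)>1e-6: print("CALL"); p0,R0=p,R; continue
            k=np.ceil(s-1e-9); m=p0+(tp-p0)/k
            print((R0.inv().apply(m-p0)/.15).round(3).tolist(),w.round(3).tolist(),claw,"rows>=",n(m,p,R)); p,R=m,tR
            print("CALL"); p0,R0=p,R
plan(eval("["+sys.argv[1]+"]"))
E
python3 plan.py "(419,-190.5,160,15.5,.75),(419,-190.5,60,15.5,.75),(419,-190.5,13,15.5,.75)"
```

```text
at [ 163.4 -654.3  193.4] t 0.1
CALL
[0.801, -0.862, 0.076] [-0.001, 0.0, -0.013] 0.75 rows>= 5
CALL
[0.823, -0.841, 0.074] [0.0, 0.0, 0.0] 0.75 rows>= 5
CALL
[0.823, -0.841, 0.074] [0.0, 0.0, 0.0] 0.75 rows>= 5
[0.823, -0.841, 0.741] [0.0, 0.0, 0.0] 0.75 rows>= 3
CALL
[0.0, 0.0, 0.313] [0.0, 0.0, 0.0] 0.75 rows>= 2
```

Emit:
drive_tool(
  rows=[
    {"offset": [0.4,-0.43,0.04],"rotation": [0,0,-0.006],"claw": 0.75},
    {"offset": [0.8,-0.86,0.08],"rotation": [0,0,-0.013],"claw": 0.75},
    {"offset": [0.8,-0.86,0.08],"rotation": [0,0,-0.013],"claw": 0.75},
    {"offset": [0.8,-0.86,0.08],"rotation": [0,0,-0.013],"claw": 0.75},
    {"offset": [0.8,-0.86,0.08],"rotation": [0,0,-0.013],"claw": 0.75},
    {"offset": [0.8,-0.86,0.08],"rotation": [0,0,-0.013],"claw": 0.75},
  ],
  force=50,
)

```text
clock: 0.6
tcp_pos: [0.2514, -0.4969, 0.1819]
orientation: [-3.109, -0.434, -0.001]
contact_force: [0.8, -0.6, 1.0]
grip_width: 0.0641
gripper_force: 0.0
```

Emit:
drive_tool(
  rows=[
    {"offset": [0.82,-0.84,0.07],"rotation": [0,0,0],"claw": 0.75},
    {"offset": [0.82,-0.84,0.07],"rotation": [0,0,0],"claw": 0.75},
    {"offset": [0.82,-0.84,0.07],"rotation": [0,0,0],"claw": 0.75},
    {"offset": [0.82,-0.84,0.07],"rotation": [0,0,0],"claw": 0.75},
    {"offset": [0.82,-0.84,0.07],"rotation": [0,0,0],"claw": 0.75},
    {"offset": [0.82,-0.84,0.07],"rotation": [0,0,0],"claw": 0.75},
  ],
)

```text
clock: 1.1
tcp_pos: [0.3352, -0.3444, 0.1718]
orientation: [-3.111, -0.432, -0.001]
contact_force: [-0.2, -0.5, -0.3]
grip_width: 0.064
gripper_force: 0.0
```

Emit:
drive_tool(
  rows=[
    {"offset": [0.82,-0.84,0.07],"rotation": [0,0,0],"claw": 0.75},
    {"offset": [0.82,-0.84,0.07],"rotation": [0,0,0],"claw": 0.75},
    {"offset": [0.82,-0.84,0.07],"rotation": [0,0,0],"claw": 0.75},
    {"offset": [0.82,-0.84,0.07],"rotation": [0,0,0],"claw": 0.75},
    {"offset": [0.82,-0.84,0.07],"rotation": [0,0,0],"claw": 0.75},
    {"offset": [0.82,-0.84,0.07],"rotation": [0,0,0],"claw": 0.75},
    {"offset": [0.82,-0.84,0.5],"rotation": [0,0,0],"claw": 0.75},
    {"offset": [0.82,-0.84,0.5],"rotation": [0,0,0],"claw": 0.75},
    {"offset": [0.82,-0.84,0.5],"rotation": [0,0,0],"claw": 0.75},
  ],
)

```text
clock: 1.85
tcp_pos: [0.4143, -0.194, 0.093]
orientation: [-3.111, -0.418, 0.011]
contact_force: [-0.7, -0.4, 0.2]
grip_width: 0.0638
gripper_force: 0.0
```

```bash
python3 plan.py "(419,-190.5,60,15.5,.75),(419,-190.5,13,15.5,.75)"
```

```text
at [ 414.3 -194.    93. ] t 1.85
CALL
[0.038, -0.014, 0.22] [-0.002, 0.003, -0.002] 0.75 rows>= 1
[0.04, -0.012, 0.533] [-0.002, 0.003, -0.002] 0.75 rows>= 2
```

Emit:
drive_tool(
  rows=[
    {"offset": [0.03,-0.01,0.22],"rotation": [0,0,0],"claw": 0.75},
    {"offset": [0.03,-0.01,0.22],"rotation": [0,0,0],"claw": 0.75},
    {"offset": [0.03,-0.01,0.22],"rotation": [0,0,0],"claw": 0.75},
  ],
)

```text
clock: 2.1
tcp_pos: [0.4213, -0.1909, 0.0638]
orientation: [-3.113, -0.421, 0.004]
contact_force: [-0.4, -0.8, 1.6]
grip_width: 0.0642
gripper_force: 0.0
```

```bash
python3 plan.py "(419,-190.5,13,15.5,.75)"
```

```text
at [ 421.3 -190.9   63.8] t 2.1
CALL
[-0.013, -0.006, 0.339] [-0.0, 0.001, -0.001] 0.75 rows>= 2
```

Emit:
drive_tool(
  rows=[
    {"offset": [-0.01,0,0.16],"rotation": [0,0,0],"claw": 0.75},
    {"offset": [-0.01,0,0.32],"rotation": [0,0,0],"claw": 0.75},
    {"offset": [-0.01,0,0.32],"rotation": [0,0,0],"claw": 0.75},
    {"offset": [-0.01,0,0.32],"rotation": [0,0,0],"claw": 0.75},
    {"offset": [-0.01,0,0.32],"rotation": [0,0,0],"claw": 0.75},
  ],
)

```text
clock: 2.52
tcp_pos: [0.422, -0.1908, 0.0177]
orientation: [3.112, 0.423, 0.003]
contact_force: [0.5, 0.3, 0.2]
grip_width: 0.0643
gripper_force: 0.0
```

Emit:
drive_tool(
  rows=[
    {"offset": [0,0,0],"rotation": [0,0,0],"claw": 0.3},
    {"offset": [0,0,0],"rotation": [0,0,0],"claw": 0.3},
    {"offset": [0,0,0],"rotation": [0,0,0],"claw": 0.3},
    {"offset": [0,0,0],"rotation": [0,0,0],"claw": 0.3},
    {"offset": [0,0,0],"rotation": [0,0,0],"claw": 0.3},
    {"offset": [0,0,0],"rotation": [0,0,0],"claw": 0.3},
  ],
  force=50,
)

```text
clock: 3.02
tcp_pos: [0.4209, -0.1898, 0.0159]
orientation: [3.113, 0.424, 0.0]
contact_force: [0.4, 0.5, -0.2]
grip_width: 0.0255
gripper_force: 0.0
```

Run:
```python
from bench import *
import cv2
for n in("top","side"):
    f=grab_frame(n)["frame"][:,:,::-1]
    if n=="top": a=cv2.resize(f[230:380,340:540],(600,450))
    else: b=cv2.resize(f[150:300,280:480],(600,450))
cv2.imwrite("pics/g1.png",cv2.resize(cv2.hconcat([a,b]),(800,300)))
```

```text
(no output)
```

View pics/g1.png

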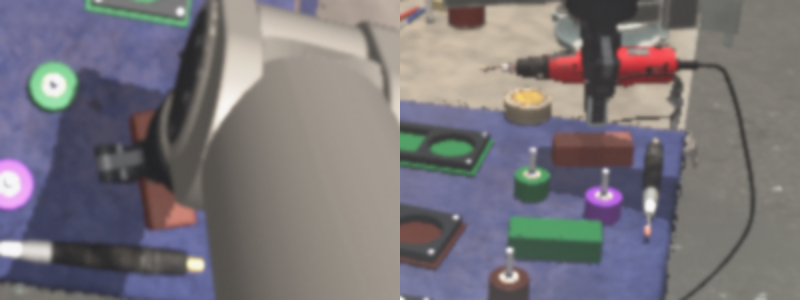

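Run:
```python
from bench import *
from meas import *
o=get_obs(); print(o["tcp_pos"],o["grip_width"])
f=grab_frame("side"); W=world(f)
# finger in side view crop: x 280+600/400*200.. 
for v in range(180,226,3):
    print(v,[ (int(u),*np.round(W[v,u]*1000).astype(int).tolist()) for u in range(374,386,3)])
```

```text
[ 0.42083836 -0.18977158  0.01578577] 0.02547874271090416
180 [(374, 429, -164, 133), (377, 419, -128, 150), (380, 412, -125, 151), (383, 406, -129, 150)]
183 [(374, 428, -163, 126), (377, 419, -137, 139), (380, 412, -126, 144), (383, 406, -127, 145)]
186 [(374, 428, -164, 119), (377, 419, -135, 133), (380, 412, -131, 135), (383, 406, -130, 137)]
189 [(374, 428, -169, 109), (377, 418, -130, 128), (380, 412, -131, 129), (383, 406, -137, 127)]
192 [(374, 428, -169, 103), (377, 418, -137, 119), (380, 411, -135, 120), (383, 405, -134, 121)]
195 [(374, 427, -164, 98), (377, 417, -137, 112), (380, 412, -145, 108), (383, 406, -145, 109)]
198 [(374, 427, -167, 89), (377, 418, -144, 101), (380, 412, -148, 100), (383, 406, -152, 99)]
201 [(374, 427, -168, 81), (377, 419, -161, 86), (380, 413, -166, 84), (383, 407, -172, 82)]
204 [(374, 426, -171, 73), (377, 419, -164, 77), (380, 413, -166, 77), (383, 407, -170, 75)]
207 [(374, 426, -169, 67), (377, 419, -162, 71), (380, 412, -167, 69), (383, 407, -175, 66)]
210 [(374, 425, -166, 61), (377, 418, -160, 65), (380, 412, -164, 63), (383, 406, -173, 59)]
213 [(374, 436, -267, 0), (377, 429, -271, -1), (380, 422, -268, 1), (383, 415, -274, -1)]
216 [(374, 428, -204, 25), (377, 421, -202, 27), (380, 415, -208, 25), (383, 408, -204, 28)]
219 [(374, 426, -184, 28), (377, 419, -184, 29), (380, 413, -190, 27), (383, 406, -190, 28)]
222 [(374, 424, -176, 25), (377, 418, -178, 25), (380, 411, -177, 27), (383, 404, -173, 29)]
225 [(374, 423, -171, 20), (377, 417, -176, 19), (380, 410, -176, 19), (383, 404, -178, 19)]
```

The depth readings put the fingertips near z≈57 mm while the state reports a TCP at 16 mm, so the fingers closed above the bar. I'll open, go down carefully and measure the tip again.

Emit:
drive_tool(
  rows=[
    {"offset": [0,0,0],"rotation": [0,0,0],"claw": 0.75},
    {"offset": [0,0,0],"rotation": [0,0,0],"claw": 0.75},
    {"offset": [0,0,0.03],"rotation": [0,0,0],"claw": 0.75},
    {"offset": [0,0,0.06],"rotation": [0,0,0],"claw": 0.75},
    {"offset": [0,0,0.06],"rotation": [0,0,0],"claw": 0.75},
    {"offset": [0,0,0.06],"rotation": [0,0,0],"claw": 0.75},
  ],
)

```text
clock: 3.67
tcp_pos: [0.4205, -0.1896, 0.0063]
orientation: [-3.112, -0.424, 0.002]
contact_force: [0.0, -0.5, -0.4]
grip_width: 0.0642
gripper_force: 0.0
```

```bash
cat > tip.py <<'E'
from bench import *
from meas import *
o=get_obs(); p=o["tcp_pos"]; print(np.round(p*1000,1),o["grip_width"],o["contact_force"],o["clock"])
f=grab_frame("side"); W=world(f); hsv=cv2.cvtColor(f["frame"],cv2.COLOR_RGB2HSV)
near=(np.hypot(W[...,0]-p[0],W[...,1]-p[1])<.075)&(W[...,2]<.16)&(hsv[...,2]<70)&(W[...,2]>.004)
n,l,s,c=cv2.connectedComponentsWithStats(near.astype(np.uint8))
for k in range(1,n):
    if s[k,4]>12:
        Q=W[l==k]*1000; q=Q[np.argsort(Q[:,2])[:8]]; print(s[k].tolist(),"low",np.round(np.median(q,0)),"zmin",Q[:,2].min().round(1))
cv2.imwrite(f"pics/tip{o['clock']:.1f}.png",cv2.resize(f["frame"][150:300,280:480,::-1],(600,450)))
E
python3 tip.py; ls pics
```

```text
[ 420.5 -189.6    6.3] 0.06420432086900951 [ 0.02476152 -0.51596976 -0.41170343] 3.6667
[371, 165, 19, 52, 505] low [ 433. -215.   56.] zmin 52.4
[385, 171, 5, 8, 21] low [ 402. -171.  146.] zmin 138.1
g1.png
side0.png
tip3.7.png
top0.png
```

View pics/tip3.7.png

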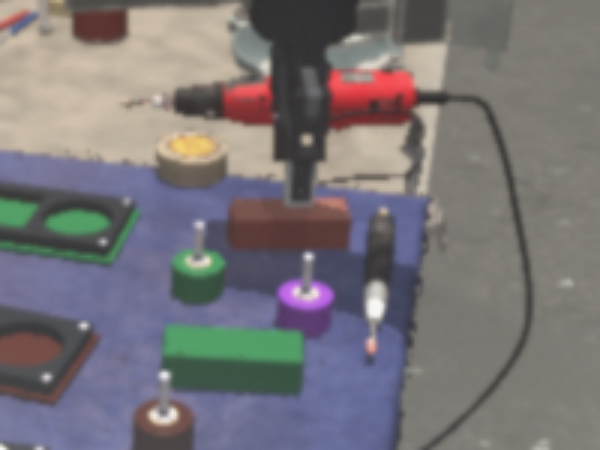

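Run:
```python
from bench import *
from meas import *
for n in ("side",):
    f=grab_frame(n); W=world(f)
    for v in range(194,224,2):
        print(v,[ (int(u),*np.round(W[v,u]*1000).astype(int).tolist()) for u in range(376,386,3)])
```

```text
194 [(376, 421, -147, 109), (379, 412, -125, 120), (382, 406, -127, 120), (385, 400, -128, 120)]
196 [(376, 421, -147, 104), (379, 412, -124, 116), (382, 438, -450, -41), (385, 402, -150, 105)]
198 [(376, 419, -139, 103), (379, 412, -126, 111), (382, 407, -138, 106), (385, 400, -137, 106)]
200 [(376, 418, -129, 104), (379, 411, -124, 107), (382, 406, -134, 103), (385, 399, -130, 106)]
202 [(376, 417, -124, 101), (379, 411, -127, 101), (382, 405, -129, 101), (385, 399, -131, 100)]
204 [(376, 420, -151, 83), (379, 413, -143, 88), (382, 406, -145, 88), (385, 401, -157, 83)]
206 [(376, 419, -148, 80), (379, 412, -145, 83), (382, 406, -145, 83), (385, 401, -153, 80)]
208 [(376, 419, -146, 76), (379, 412, -141, 80), (382, 406, -146, 78), (385, 401, -156, 73)]
210 [(376, 419, -152, 68), (379, 412, -144, 73), (382, 406, -149, 72), (385, 420, -367, -40)]
212 [(376, 418, -149, 65), (379, 412, -145, 68), (382, 406, -150, 66), (385, 411, -278, 0)]
214 [(376, 418, -149, 60), (379, 411, -144, 64), (382, 405, -147, 63), (385, 410, -270, -1)]
216 [(376, 418, -152, 54), (379, 411, -145, 59), (382, 404, -144, 60), (385, 403, -204, 29)]
218 [(376, 417, -148, 51), (379, 412, -154, 49), (382, 405, -155, 49), (385, 403, -198, 27)]
220 [(376, 422, -190, 23), (379, 414, -185, 27), (382, 408, -186, 28), (385, 401, -190, 26)]
222 [(376, 420, -175, 26), (379, 413, -179, 25), (382, 407, -176, 28), (385, 400, -178, 28)]
```

Emit:
drive_tool(
  rows=[
    {"offset": [0,0,0.05],"rotation": [0,0,0],"claw": 0.75},
    {"offset": [0,0,0.1],"rotation": [0,0,0],"claw": 0.75},
    {"offset": [0,0,0.15],"rotation": [0,0,0],"claw": 0.75},
    {"offset": [0,0,0.15],"rotation": [0,0,0],"claw": 0.75},
    {"offset": [0,0,0.15],"rotation": [0,0,0],"claw": 0.75},
  ],
)

```text
clock: 4.18
tcp_pos: [0.4202, -0.1895, -0.0165]
orientation: [-3.112, -0.424, 0.002]
contact_force: [-0.2, 0.5, 0.4]
grip_width: 0.0637
gripper_force: 0.0
```

```bash
cat > col.py <<'E'
from bench import *
from meas import *
import sys
o=get_obs(); print(np.round(o["tcp_pos"]*1000,1),o["grip_width"],np.round(o["contact_force"],1),round(o["clock"],2))
f=grab_frame("side"); W=world(f); u0=int(sys.argv[1]); a,b=int(sys.argv[2]),int(sys.argv[3])
for v in range(a,b,2): print(v,[ (int(u),*np.round(W[v,u]*1000).astype(int).tolist()) for u in (u0-3,u0,u0+3)])
E
python3 col.py 379 208 236
```

```text
[ 420.2 -189.5  -16.5] 0.06372845491755276 [-0.2  0.5  0.4] 4.18
208 [(376, 417, -130, 85), (379, 411, -132, 84), (382, 405, -135, 84)]
210 [(376, 416, -128, 81), (379, 410, -129, 81), (382, 404, -128, 83)]
212 [(376, 416, -126, 77), (379, 410, -127, 77), (382, 403, -126, 79)]
214 [(376, 418, -149, 61), (379, 410, -137, 67), (382, 405, -144, 65)]
216 [(376, 418, -148, 56), (379, 411, -144, 59), (382, 404, -144, 60)]
218 [(376, 418, -149, 50), (379, 411, -145, 54), (382, 404, -147, 53)]
220 [(376, 417, -151, 45), (379, 410, -142, 51), (382, 404, -145, 49)]
222 [(376, 417, -148, 41), (379, 410, -147, 43), (382, 404, -146, 44)]
224 [(376, 417, -148, 36), (379, 410, -146, 38), (382, 403, -147, 39)]
226 [(376, 417, -151, 30), (379, 410, -151, 31), (382, 403, -151, 32)]
228 [(376, 419, -172, 13), (379, 412, -173, 13), (382, 405, -175, 13)]
230 [(376, 418, -171, 8), (379, 412, -175, 7), (382, 405, -177, 7)]
232 [(376, 418, -172, 3), (379, 411, -173, 3), (382, 405, -174, 4)]
234 [(376, 417, -169, -1), (379, 411, -171, -1), (382, 404, -171, 0)]
```

Emit:
drive_tool(
  rows=[
    {"offset": [0,0,0.04],"rotation": [0,0,0],"claw": 0.75},
    {"offset": [0,0,0.075],"rotation": [0,0,0],"claw": 0.75},
    {"offset": [0,0,0.075],"rotation": [0,0,0],"claw": 0.75},
    {"offset": [0,0,0.075],"rotation": [0,0,0],"claw": 0.6},
    {"offset": [0,0,0.075],"rotation": [0,0,0],"claw": 0.5},
    {"offset": [0,0,0.075],"rotation": [0,0,0],"claw": 0.3},
    {"offset": [0,0,0.075],"rotation": [0,0,0],"claw": 0.3},
    {"offset": [0,0,0.075],"rotation": [0,0,0],"claw": 0.3},
    {"offset": [0,0,0.075],"rotation": [0,0,0],"claw": 0.3},
  ],
  force=50,
)

```text
clock: 4.98
tcp_pos: [0.4211, -0.1899, -0.0266]
orientation: [3.113, 0.424, 0.001]
contact_force: [-0.7, 0.5, 6.7]
grip_width: 0.0354
gripper_force: 50.8
```

```bash
python3 col.py 379 216 236
```

```text
[ 421.1 -189.9  -26.6] 0.035385873249814986 [-0.7  0.5  6.7] 4.98
216 [(376, 416, -136, 62), (379, 411, -143, 60), (382, 405, -145, 59)]
218 [(376, 418, -157, 46), (379, 412, -157, 47), (382, 407, -170, 41)]
220 [(376, 418, -159, 40), (379, 412, -163, 39), (382, 406, -167, 38)]
222 [(376, 418, -158, 36), (379, 412, -161, 35), (382, 406, -167, 32)]
224 [(376, 417, -156, 32), (379, 411, -161, 30), (382, 406, -170, 26)]
226 [(376, 417, -156, 27), (379, 411, -164, 23), (382, 405, -168, 22)]
228 [(376, 417, -159, 20), (379, 411, -163, 19), (382, 405, -166, 18)]
230 [(376, 417, -165, 12), (379, 411, -165, 13), (382, 405, -177, 7)]
232 [(376, 418, -173, 2), (379, 411, -172, 3), (382, 405, -178, 1)]
234 [(376, 417, -166, 1), (379, 411, -171, -1), (382, 404, -172, -1)]
```

```bash
python3 plan.py "(421,-190,80,15.5,.3),(657.3,5.4,80,-7,.3),(657.3,5.4,-5,-7,.3)"
```

```text
at [ 421.1 -189.9  -26.6] t 5.03
CALL
[-0.001, 0.001, -0.71] [0.0, -0.0, 0.0] 0.3 rows>= 3
CALL
[0.933, -0.417, 0.0] [0.0, 0.0, 0.196] 0.3 rows>= 4
CALL
[0.702, -0.742, 0.0] [0.0, 0.0, 0.0] 0.3 rows>= 4
[0.702, -0.742, 0.567] [0.0, 0.0, 0.0] 0.3 rows>= 3
```

Emit:
drive_tool(
  rows=[
    {"offset": [0,0,-0.1],"rotation": [0,0,0],"claw": 0.3},
    {"offset": [0,0,-0.25],"rotation": [0,0,0],"claw": 0.3},
    {"offset": [0,0,-0.45],"rotation": [0,0,0],"claw": 0.3},
    {"offset": [0,0,-0.65],"rotation": [0,0,0],"claw": 0.3},
    {"offset": [0,0,-0.71],"rotation": [0,0,0],"claw": 0.3},
    {"offset": [0,0,-0.71],"rotation": [0,0,0],"claw": 0.3},
    {"offset": [0,0,-0.71],"rotation": [0,0,0],"claw": 0.3},
  ],
)

```text
clock: 5.62
tcp_pos: [0.4204, -0.1898, 0.079]
orientation: [3.113, 0.424, -0.0]
contact_force: [-0.7, 0.2, -2.7]
grip_width: 0.0353
gripper_force: 50.9
```

Emit:
drive_tool(
  rows=[
    {"offset": [0.2,-0.08,0],"rotation": [0,0,0.04],"claw": 0.3},
    {"offset": [0.4,-0.17,0],"rotation": [0,0,0.08],"claw": 0.3},
    {"offset": [0.6,-0.26,0],"rotation": [0,0,0.13],"claw": 0.3},
    {"offset": [0.8,-0.35,0],"rotation": [0,0,0.17],"claw": 0.3},
    {"offset": [0.933,-0.417,0],"rotation": [0,0,0.196],"claw": 0.3},
    {"offset": [0.933,-0.417,0],"rotation": [0,0,0.196],"claw": 0.3},
    {"offset": [0.933,-0.417,0],"rotation": [0,0,0.196],"claw": 0.3},
  ],
)

```text
clock: 6.2
tcp_pos: [0.5382, -0.0904, 0.077]
orientation: [-3.136, 0.185, 0.006]
contact_force: [-0.6, -0.6, -2.7]
grip_width: 0.0353
gripper_force: 50.8
```

Emit:
drive_tool(
  rows=[
    {"offset": [0.16,-0.17,0],"rotation": [0,0,0],"claw": 0.3},
    {"offset": [0.33,-0.35,0],"rotation": [0,0,0],"claw": 0.3},
    {"offset": [0.5,-0.53,0],"rotation": [0,0,0],"claw": 0.3},
    {"offset": [0.7,-0.74,0],"rotation": [0,0,0],"claw": 0.3},
    {"offset": [0.7,-0.74,0],"rotation": [0,0,0],"claw": 0.3},
    {"offset": [0.7,-0.74,0],"rotation": [0,0,0],"claw": 0.3},
    {"offset": [0.7,-0.74,0],"rotation": [0,0,0],"claw": 0.3},
  ],
)

```text
clock: 6.78
tcp_pos: [0.6546, 0.0038, 0.0774]
orientation: [3.134, -0.191, -0.006]
contact_force: [-0.7, -1.4, -2.5]
grip_width: 0.0351
gripper_force: 50.9
```

```bash
python3 plan.py "(657.3,5.4,0,-7,.3),(657.3,5.4,-19,-7,.3)"
python3 - <<'E'
from bench import *
import cv2
a=grab_frame("top")["frame"][:,:,::-1][80:280,170:470];b=grab_frame("side")["frame"][:,:,::-1][130:330,180:480]
cv2.imwrite("pics/c1.png",cv2.resize(cv2.hconcat([a,b]),(800,267)))
E
```

```text
at [654.6   3.8  77.4] t 6.78
CALL
[0.018, -0.014, 0.516] [0.001, 0.002, 0.0] 0.3 rows>= 2
[0.019, -0.014, 0.643] [0.001, 0.002, 0.0] 0.3 rows>= 1
```

View pics/c1.png

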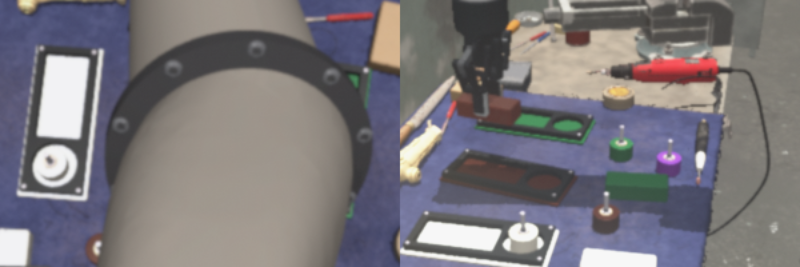

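The brown bar is held level above the brown caddy, at (490,105) in the side half. The arm hides it in the top view, so I'll lower it and check its position from the side view.

Emit:
drive_tool(
  rows=[
    {"offset": [0.018,-0.012,0.15],"rotation": [0,0,0],"claw": 0.3},
    {"offset": [0.018,-0.012,0.3],"rotation": [0,0,0],"claw": 0.3},
    {"offset": [0.018,-0.012,0.48],"rotation": [0,0,0],"claw": 0.3},
    {"offset": [0.018,-0.012,0.48],"rotation": [0,0,0],"claw": 0.3},
    {"offset": [0.018,-0.012,0.48],"rotation": [0,0,0],"claw": 0.3},
    {"offset": [0.018,-0.012,0.48],"rotation": [0,0,0],"claw": 0.3},
  ],
)

```text
clock: 7.38
tcp_pos: [0.66, 0.0059, 0.0088]
orientation: [3.135, -0.192, 0.002]
contact_force: [0.6, -0.6, -2.3]
grip_width: 0.0354
gripper_force: 50.9
```

```bash
cat > held.py <<'E'
# held object of a colour in the side view: points inside a box round the TCP
from bench import *
from meas import *
import sys
o=get_obs(); p=o["tcp_pos"]; print("tcp",np.round(p*1000,1),"F",np.round(o["contact_force"],1),"t",round(o["clock"],2))
f=grab_frame("side"); W=world(f); hsv=cv2.cvtColor(f["frame"],cv2.COLOR_RGB2HSV).astype(int); H,S,V=hsv[...,0],hsv[...,1],hsv[...,2]
col={"brown":((H<12)|(H>170))&(S>60)&(V>40),"green":(H>55)&(H<85)&(S>60),"white":(S<30)&(V>150)}[sys.argv[1]]
m=big(col&(abs(W[...,0]-p[0])<.09)&(abs(W[...,1]-p[1])<.06)&(W[...,2]>p[2]+float(sys.argv[2])/1000)&(W[...,2]<p[2]+.08))
Q=W[m]*1000; print(m.sum()); 
for i,n in enumerate("xyz"): print(n,np.round(np.percentile(Q[:,i],[1,5,50,95,99]),1))
E
python3 held.py brown 20; python3 plan.py "(657.3,5.4,-10,-7,.3),(657.3,5.4,-19,-7,.3)"
```

```text
tcp [660.    5.9   8.8] F [ 0.6 -0.6 -2.3] t 7.38
592
x [614.6 616.  642.7 697.6 702.6]
y [-5.4  0.8 21.7 29.7 31.2]
z [35.8 37.6 55.9 63.2 63.8]
at [660.7   6.3   9.4] t 7.43
CALL
[-0.022, 0.009, 0.13] [-0.0, -0.001, 0.0] 0.3 rows>= 1
[-0.022, 0.009, 0.19] [-0.0, -0.001, 0.0] 0.3 rows>= 1
```

Emit:
drive_tool(
  rows=[
    {"offset": [-0.02,0.005,0.06],"rotation": [0,0,0],"claw": 0.3},
    {"offset": [-0.02,0.005,0.12],"rotation": [0,0,0],"claw": 0.3},
    {"offset": [-0.02,0.005,0.17],"rotation": [0,0,0],"claw": 0.3},
    {"offset": [-0.02,0.005,0.195],"rotation": [0,0,0],"claw": 0.3},
    {"offset": [-0.02,0.005,0.195],"rotation": [0,0,0],"claw": 0.3},
    {"offset": [-0.02,0.005,0.195],"rotation": [0,0,0],"claw": 0.3},
    {"offset": [-0.02,0.005,0.195],"rotation": [0,0,0],"claw": 0.3},
  ],
)

```text
clock: 8.02
tcp_pos: [0.656, 0.0065, -0.0215]
orientation: [3.135, -0.19, -0.002]
contact_force: [-3.8, -0.4, 4.9]
grip_width: 0.0351
gripper_force: 51.9
```

```bash
python3 held.py brown 24; python3 col.py 263 206 214
```

```text
tcp [656.    6.5 -21.5] F [-3.8 -0.4  4.9] t 8.02
393
x [609.5 610.7 627.1 649.1 654. ]
y [-5.2  0.5 23.1 30.7 31.6]
z [ 7.3  9.5 28.4 33.3 34. ]
[655.9   6.4 -21.5] 0.03520300547079868 [-3.8  0.2  5.8] 8.07
206 [(260, 642, -40, 106), (263, 638, -46, 104), (266, 702, -240, -1)]
208 [(260, 643, -43, 100), (263, 639, -49, 97), (266, 688, -201, 15)]
210 [(260, 643, -40, 97), (263, 638, -46, 94), (266, 684, -190, 16)]
212 [(260, 642, -38, 93), (263, 638, -45, 90), (266, 685, -191, 10)]
```

Emit:
drive_tool(
  rows=[
    {"offset": [0,0,0],"rotation": [0,0,0],"claw": 0.45},
    {"offset": [0,0,0],"rotation": [0,0,0],"claw": 0.65},
    {"offset": [0,0,0],"rotation": [0,0,0],"claw": 0.65},
    {"offset": [0,0,-0.05],"rotation": [0,0,0],"claw": 0.65},
    {"offset": [0,0,-0.2],"rotation": [0,0,0],"claw": 0.65},
    {"offset": [0,0,-0.4],"rotation": [0,0,0],"claw": 0.65},
    {"offset": [0,0,-0.6],"rotation": [0,0,0],"claw": 0.65},
    {"offset": [0,0,-0.6],"rotation": [0,0,0],"claw": 0.65},
    {"offset": [0,0,-0.6],"rotation": [0,0,0],"claw": 0.65},
  ],
)

```text
clock: 8.87
tcp_pos: [0.6585, 0.0067, 0.0711]
orientation: [-3.135, 0.191, -0.008]
contact_force: [0.1, 0.3, -0.2]
grip_width: 0.0554
gripper_force: 0.0
```

```bash
python3 plan.py "(457,87.5,60,0,.65),(457,87.5,10,0,.65)"
```

```text
at [658.5   6.7  71.1] t 8.87
CALL
[-0.7, -0.186, 0.034] [-0.0, -0.003, -0.061] 0.65 rows>= 3
CALL
[-0.672, -0.269, 0.037] [0.0, 0.0, 0.0] 0.65 rows>= 3
[-0.672, -0.269, 0.37] [0.0, 0.0, 0.0] 0.65 rows>= 2
```

Emit:
drive_tool(
  rows=[
    {"offset": [-0.2,-0.05,0],"rotation": [0,0,-0.02],"claw": 0.65},
    {"offset": [-0.45,-0.12,0],"rotation": [0,0,-0.06],"claw": 0.65},
    {"offset": [-0.7,-0.186,0],"rotation": [0,0,-0.061],"claw": 0.65},
    {"offset": [-0.7,-0.186,0],"rotation": [0,0,-0.061],"claw": 0.65},
    {"offset": [-0.7,-0.186,0],"rotation": [0,0,-0.061],"claw": 0.65},
  ],
)

```text
clock: 9.28
tcp_pos: [0.5527, 0.0477, 0.0674]
orientation: [3.141, 0.005, -0.005]
contact_force: [1.1, 0.4, 1.0]
grip_width: 0.0556
gripper_force: 0.0
```

Emit:
drive_tool(
  rows=[
    {"offset": [-0.22,-0.09,0],"rotation": [0,0,0],"claw": 0.65},
    {"offset": [-0.44,-0.18,0],"rotation": [0,0,0],"claw": 0.65},
    {"offset": [-0.67,-0.27,0],"rotation": [0,0,0],"claw": 0.65},
    {"offset": [-0.67,-0.27,0],"rotation": [0,0,0],"claw": 0.65},
    {"offset": [-0.67,-0.27,0.1],"rotation": [0,0,0],"claw": 0.65},
    {"offset": [-0.67,-0.27,0.25],"rotation": [0,0,0],"claw": 0.65},
    {"offset": [-0.67,-0.27,0.25],"rotation": [0,0,0],"claw": 0.65},
    {"offset": [-0.67,-0.27,0.25],"rotation": [0,0,0],"claw": 0.65},
  ],
)

```text
clock: 9.95
tcp_pos: [0.4551, 0.0868, 0.0301]
orientation: [3.141, 0.0, -0.004]
contact_force: [-0.6, 0.5, -0.3]
grip_width: 0.0557
gripper_force: 0.0
```

```bash
python3 plan.py "(457,87.5,0,0,.65),(457,87.5,-26,0,.65)"
python3 - <<'E'
from bench import *
import cv2
b=grab_frame("side")["frame"][:,:,::-1]; a=grab_frame("top")["frame"][:,:,::-1]
cv2.imwrite("pics/w1.png",cv2.hconcat([cv2.resize(b[210:350,240:400],(480,420)),cv2.resize(a[90:350,170:360],(307,420))]))
E
```

```text
at [455.1  86.8  30.1] t 9.95
CALL
[0.013, -0.005, 0.2] [0.0, 0.001, 0.0] 0.65 rows>= 1
[0.014, -0.005, 0.374] [0.0, 0.001, 0.0] 0.65 rows>= 1
```

View pics/w1.png

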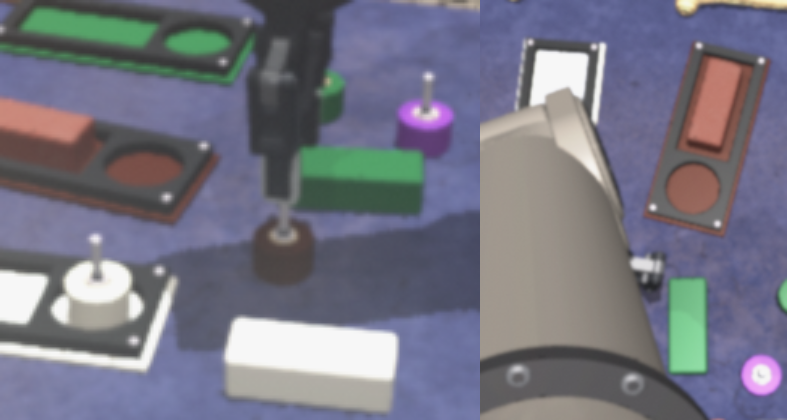

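The brown bar lies flat in its pocket. The gripper is centred over the brown wheel at (283,250) in the crop.

Emit:
drive_tool(
  rows=[
    {"offset": [0.01,-0.005,0.07],"rotation": [0,0,0],"claw": 0.65},
    {"offset": [0.01,-0.005,0.14],"rotation": [0,0,0],"claw": 0.65},
    {"offset": [0.01,-0.005,0.2],"rotation": [0,0,0],"claw": 0.65},
    {"offset": [0.01,-0.005,0.2],"rotation": [0,0,0],"claw": 0.65},
    {"offset": [0.01,-0.005,0.2],"rotation": [0,0,0],"claw": 0.65},
  ],
)

```text
clock: 10.47
tcp_pos: [0.4558, 0.0879, 0.0]
orientation: [3.141, 0.002, -0.003]
contact_force: [-0.7, -0.2, -0.1]
grip_width: 0.0557
gripper_force: 0.0
```

Emit:
drive_tool(
  rows=[
    {"offset": [0,0,0.04],"rotation": [0,0,0],"claw": 0.65},
    {"offset": [0,0,0.08],"rotation": [0,0,0],"claw": 0.65},
    {"offset": [0,0,0.1],"rotation": [0,0,0],"claw": 0.65},
    {"offset": [0,0,0.1],"rotation": [0,0,0],"claw": 0.65},
  ],
)

```text
clock: 10.8
tcp_pos: [0.456, 0.0879, -0.0149]
orientation: [3.141, 0.001, -0.002]
contact_force: [-0.2, -0.5, -1.0]
grip_width: 0.0557
gripper_force: 0.0
```

Emit:
drive_tool(
  rows=[
    {"offset": [0.004,0,0.04],"rotation": [0,0,0],"claw": 0.65},
    {"offset": [0.004,0,0.08],"rotation": [0,0,0],"claw": 0.65},
    {"offset": [0.004,0,0.08],"rotation": [0,0,0],"claw": 0.6},
    {"offset": [0.004,0,0.08],"rotation": [0,0,0],"claw": 0.5},
    {"offset": [0.004,0,0.08],"rotation": [0,0,0],"claw": 0.3},
    {"offset": [0.004,0,0.08],"rotation": [0,0,0],"claw": 0.3},
    {"offset": [0.004,0,0.08],"rotation": [0,0,0],"claw": 0.3},
    {"offset": [0.004,0,0.08],"rotation": [0,0,0],"claw": 0.3},
  ],
  force=30,
)

```text
clock: 11.47
tcp_pos: [0.4573, 0.0881, -0.0261]
orientation: [-3.141, -0.001, -0.001]
contact_force: [0.3, -0.5, -0.3]
grip_width: 0.0362
gripper_force: 30.0
```

```bash
python3 plan.py "(456.5,87.5,60,0,.3),(567,16,60,-7,.3),(567,16,0,-7,.3)"
```

```text
at [457.3  88.1 -26.1] t 11.47
CALL
[-0.005, 0.004, -0.574] [-0.0, -0.0, 0.0] 0.3 rows>= 3
[0.731, 0.481, -0.574] [-0.0, -0.0, 0.061] 0.3 rows>= 4
[0.731, 0.481, -0.174] [-0.0, -0.0, 0.061] 0.3 rows>= 2
```

Emit:
drive_tool(
  rows=[
    {"offset": [0,0,-0.1],"rotation": [0,0,0],"claw": 0.3},
    {"offset": [0,0,-0.3],"rotation": [0,0,0],"claw": 0.3},
    {"offset": [0,0,-0.5],"rotation": [0,0,0],"claw": 0.3},
    {"offset": [0,0,-0.574],"rotation": [0,0,0],"claw": 0.3},
    {"offset": [0.2,0.13,-0.574],"rotation": [0,0,0.02],"claw": 0.3},
    {"offset": [0.4,0.26,-0.574],"rotation": [0,0,0.04],"claw": 0.3},
    {"offset": [0.6,0.39,-0.574],"rotation": [0,0,0.06],"claw": 0.3},
    {"offset": [0.73,0.48,-0.574],"rotation": [0,0,0.061],"claw": 0.3},
    {"offset": [0.73,0.48,-0.574],"rotation": [0,0,0.061],"claw": 0.3},
    {"offset": [0.73,0.48,-0.4],"rotation": [0,0,0.061],"claw": 0.3},
    {"offset": [0.73,0.48,-0.2],"rotation": [0,0,0.061],"claw": 0.3},
    {"offset": [0.73,0.48,-0.12],"rotation": [0,0,0.061],"claw": 0.3},
    {"offset": [0.73,0.48,-0.12],"rotation": [0,0,0.061],"claw": 0.3},
    {"offset": [0.73,0.48,-0.12],"rotation": [0,0,0.061],"claw": 0.3},
    {"offset": [0.73,0.48,-0.12],"rotation": [0,0,0.061],"claw": 0.3},
  ],
)

```text
clock: 12.72
tcp_pos: [0.5675, 0.0166, -0.007]
orientation: [-3.135, 0.19, -0.002]
contact_force: [-0.4, 0.4, 0.4]
grip_width: 0.0364
gripper_force: 30.2
```

```bash
python3 plan.py "(567,16,-20,-7,.3)"; python3 held.py brown 22;  python3 - <<'E'
from bench import *
import cv2
b=grab_frame("side")["frame"][:,:,::-1]
cv2.imwrite("pics/w2.png",cv2.resize(b[190:330,220:380],(480,420)))
E
```

```text
at [567.5  16.6  -7. ] t 12.72
CALL
[-0.003, 0.004, 0.087] [-0.0, -0.001, 0.001] 0.3 rows>= 1
tcp [567.5  16.6  -7. ] F [-0.4  0.4  0.4] t 12.72
384
x [610.2 611.5 631.7 655.  657.3]
y [-5.4 -0.7 22.4 30.1 31.8]
z [15.5 16.9 30.6 33.4 34.2]
```

View pics/w2.png

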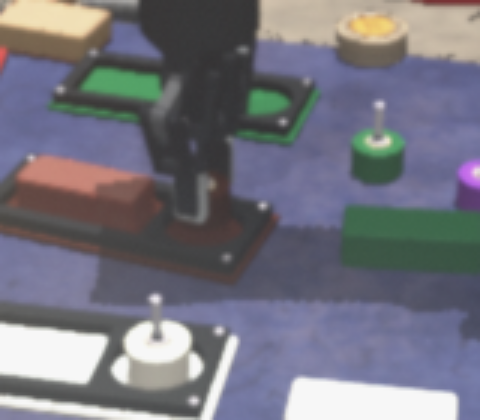

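The wheel is held right over its pocket. I lower it about 13 mm and release.

Emit:
drive_tool(
  rows=[
    {"offset": [-0.003,0.004,0.04],"rotation": [0,0,0],"claw": 0.3},
    {"offset": [-0.003,0.004,0.07],"rotation": [0,0,0],"claw": 0.3},
    {"offset": [-0.003,0.004,0.09],"rotation": [0,0,0],"claw": 0.3},
    {"offset": [-0.003,0.004,0.09],"rotation": [0,0,0],"claw": 0.3},
    {"offset": [-0.003,0.004,0.09],"rotation": [0,0,0],"claw": 0.3},
    {"offset": [-0.003,0.004,0.09],"rotation": [0,0,0],"claw": 0.48},
    {"offset": [-0.003,0.004,0.09],"rotation": [0,0,0],"claw": 0.65},
    {"offset": [-0.003,0.004,0.09],"rotation": [0,0,0],"claw": 0.65},
    {"offset": [-0.003,0.004,0.05],"rotation": [0,0,0],"claw": 0.65},
    {"offset": [0,0,-0.1],"rotation": [0,0,0],"claw": 0.65},
    {"offset": [0,0,-0.3],"rotation": [0,0,0],"claw": 0.65},
    {"offset": [0,0,-0.5],"rotation": [0,0,0],"claw": 0.65},
    {"offset": [0,0,-0.5],"rotation": [0,0,0],"claw": 0.65},
    {"offset": [0,0,-0.5],"rotation": [0,0,0],"claw": 0.65},
  ],
)

```text
clock: 13.98
tcp_pos: [0.5684, 0.0163, 0.0689]
orientation: [-3.135, 0.191, -0.007]
contact_force: [0.6, -0.2, -1.1]
grip_width: 0.0556
gripper_force: 0.0
```

```bash
python3 plan.py "(471.5,-100,60,0,.65),(471.5,-100,20,0,.65)"
```

```text
at [568.4  16.3  68.9] t 13.98
CALL
[-0.547, 0.848, 0.056] [-0.0, -0.002, -0.061] 0.65 rows>= 4
[-0.548, 0.848, 0.323] [-0.0, -0.002, -0.061] 0.65 rows>= 1
```

Emit:
drive_tool(
  rows=[
    {"offset": [-0.14,0.21,0],"rotation": [0,0,-0.03],"claw": 0.65},
    {"offset": [-0.28,0.43,0],"rotation": [0,0,-0.061],"claw": 0.65},
    {"offset": [-0.42,0.65,0],"rotation": [0,0,-0.061],"claw": 0.65},
    {"offset": [-0.548,0.848,0],"rotation": [0,0,-0.061],"claw": 0.65},
    {"offset": [-0.548,0.848,0.056],"rotation": [0,0,-0.061],"claw": 0.65},
    {"offset": [-0.548,0.848,0.2],"rotation": [0,0,-0.061],"claw": 0.65},
    {"offset": [-0.548,0.848,0.32],"rotation": [0,0,-0.061],"claw": 0.65},
    {"offset": [-0.548,0.848,0.32],"rotation": [0,0,-0.061],"claw": 0.65},
    {"offset": [-0.548,0.848,0.32],"rotation": [0,0,-0.061],"claw": 0.65},
  ],
)

```text
clock: 14.73
tcp_pos: [0.4683, -0.0998, 0.0176]
orientation: [-3.141, -0.002, 0.006]
contact_force: [-0.4, 0.2, 0.1]
grip_width: 0.0555
gripper_force: 0.0
```

```bash
python3 plan.py "(471.5,-100,-26.5,0,.65)"
python3 - <<'E'
from bench import *
from meas import *
f=grab_frame("side"); W=world(f); hsv=cv2.cvtColor(f["frame"],cv2.COLOR_RGB2HSV).astype(int)
m=(abs(W[...,0]-.471)<.035)&(abs(W[...,1]+.1)<.035)&(hsv[...,0]>55)&(hsv[...,0]<85)&(hsv[...,1]>60)&(W[...,2]>.004)
Q=W[m]*1000; print(len(Q),np.percentile(Q,[2,50,98],axis=0).round(1))
cv2.imwrite("pics/w3.png",cv2.resize(f["frame"][180:320,220:400,::-1],(540,420)))
E
```

```text
at [468.3 -99.8  17.6] t 14.73
CALL
[0.022, 0.002, 0.294] [-0.0, 0.002, 0.001] 0.65 rows>= 2
184 [[ 456.3 -106.5    4.7]
 [ 470.8  -83.6   18.4]
 [ 488.5  -77.3   25.9]]
```

View pics/w3.png

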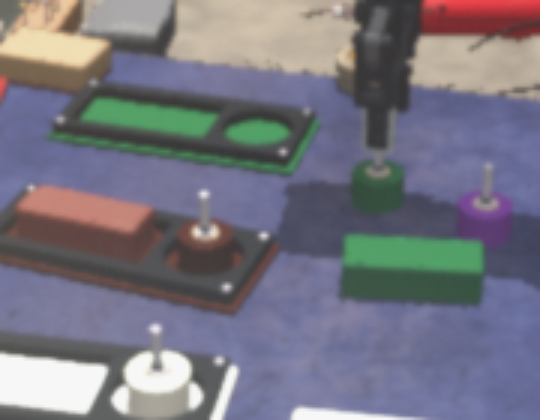

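The brown wheel sits upright in its pocket at (203,240), and the gripper is over the green wheel at (377,185).

Emit:
drive_tool(
  rows=[
    {"offset": [0.016,0,0.1],"rotation": [0,0,0],"claw": 0.65},
    {"offset": [0.016,0,0.2],"rotation": [0,0,0],"claw": 0.65},
    {"offset": [0.016,0,0.26],"rotation": [0,0,0],"claw": 0.65},
    {"offset": [0.016,0,0.295],"rotation": [0,0,0],"claw": 0.65},
    {"offset": [0.016,0,0.295],"rotation": [0,0,0],"claw": 0.65},
    {"offset": [0.016,0,0.295],"rotation": [0,0,0],"claw": 0.55},
    {"offset": [0.016,0,0.295],"rotation": [0,0,0],"claw": 0.45},
    {"offset": [0.016,0,0.295],"rotation": [0,0,0],"claw": 0.3},
    {"offset": [0.016,0,0.295],"rotation": [0,0,0],"claw": 0.3},
    {"offset": [0.016,0,0.295],"rotation": [0,0,0],"claw": 0.3},
    {"offset": [0.016,0,0.295],"rotation": [0,0,0],"claw": 0.3},
  ],
  force=30,
)

```text
clock: 15.7
tcp_pos: [0.4728, -0.1003, -0.0245]
orientation: [3.141, 0.001, 0.002]
contact_force: [-1.5, -0.2, 5.7]
grip_width: 0.0363
gripper_force: 29.9
```

```bash
python3 plan.py "(471,-100,60,0,.3),(576.5,-162,60,-2.5,.3),(576.5,-162,-10,-2.5,.3),(576.5,-162,-21,-2.5,.3)"
```

```text
at [ 472.8 -100.3  -24.5] t 15.7
CALL
[-0.011, -0.002, -0.564] [0.0, -0.001, 0.0] 0.3 rows>= 3
[0.692, 0.412, -0.563] [0.0, -0.001, 0.022] 0.3 rows>= 3
[0.691, 0.412, -0.096] [0.0, -0.001, 0.022] 0.3 rows>= 2
[0.691, 0.412, -0.023] [0.0, -0.001, 0.022] 0.3 rows>= 1
```

Emit:
drive_tool(
  rows=[
    {"offset": [0,0,-0.1],"rotation": [0,0,0],"claw": 0.3},
    {"offset": [0,0,-0.3],"rotation": [0,0,0],"claw": 0.3},
    {"offset": [0,0,-0.5],"rotation": [0,0,0],"claw": 0.3},
    {"offset": [0,0,-0.563],"rotation": [0,0,0],"claw": 0.3},
    {"offset": [0.2,0.12,-0.563],"rotation": [0,0,0.01],"claw": 0.3},
    {"offset": [0.4,0.24,-0.563],"rotation": [0,0,0.022],"claw": 0.3},
    {"offset": [0.6,0.36,-0.563],"rotation": [0,0,0.022],"claw": 0.3},
    {"offset": [0.692,0.412,-0.563],"rotation": [0,0,0.022],"claw": 0.3},
    {"offset": [0.692,0.412,-0.563],"rotation": [0,0,0.022],"claw": 0.3},
    {"offset": [0.692,0.412,-0.563],"rotation": [0,0,0.022],"claw": 0.3},
    {"offset": [0.692,0.412,-0.4],"rotation": [0,0,0.022],"claw": 0.3},
    {"offset": [0.692,0.412,-0.2],"rotation": [0,0,0.022],"claw": 0.3},
    {"offset": [0.692,0.412,-0.12],"rotation": [0,0,0.022],"claw": 0.3},
    {"offset": [0.692,0.412,-0.12],"rotation": [0,0,0.022],"claw": 0.3},
    {"offset": [0.692,0.412,-0.12],"rotation": [0,0,0.022],"claw": 0.3},
    {"offset": [0.692,0.412,-0.12],"rotation": [0,0,0.022],"claw": 0.3},
  ],
)

```text
clock: 17.03
tcp_pos: [0.5767, -0.1618, -0.0062]
orientation: [3.141, -0.067, 0.002]
contact_force: [-0.1, -0.1, -0.2]
grip_width: 0.0363
gripper_force: 30.3
```

```bash
python3 plan.py "(576.5,-162,-19,-2.5,.3)"; python3 held.py green 20
```

```text
at [ 576.7 -161.8   -6.2] t 17.03
CALL
[-0.001, 0.002, 0.086] [0.0, -0.001, 0.0] 0.3 rows>= 1
tcp [ 576.7 -161.8   -6.2] F [-0.1 -0.1 -0.2] t 17.03
78
x [559.8 560.2 565.3 585.4 589. ]
y [-173.5 -169.9 -148.9 -142.7 -140.2]
z [18.8 19.7 29.  43.  43.5]
```

Emit:
drive_tool(
  rows=[
    {"offset": [0,0,0.04],"rotation": [0,0,0],"claw": 0.3},
    {"offset": [0,0,0.07],"rotation": [0,0,0],"claw": 0.3},
    {"offset": [0,0,0.086],"rotation": [0,0,0],"claw": 0.3},
    {"offset": [0,0,0.086],"rotation": [0,0,0],"claw": 0.3},
    {"offset": [0,0,0.086],"rotation": [0,0,0],"claw": 0.3},
    {"offset": [0,0,0.086],"rotation": [0,0,0],"claw": 0.48},
    {"offset": [0,0,0.086],"rotation": [0,0,0],"claw": 0.65},
    {"offset": [0,0,0.086],"rotation": [0,0,0],"claw": 0.65},
    {"offset": [0,0,0.05],"rotation": [0,0,0],"claw": 0.65},
    {"offset": [0,0,-0.1],"rotation": [0,0,0],"claw": 0.65},
    {"offset": [0,0,-0.3],"rotation": [0,0,0],"claw": 0.65},
    {"offset": [0,0,-0.5],"rotation": [0,0,0],"claw": 0.65},
    {"offset": [0,0,-0.5],"rotation": [0,0,0],"claw": 0.65},
    {"offset": [0,0,-0.5],"rotation": [0,0,0],"claw": 0.65},
  ],
)

```text
clock: 18.25
tcp_pos: [0.5777, -0.1623, 0.0698]
orientation: [3.14, -0.068, 0.007]
contact_force: [-0.4, 0.7, -0.5]
grip_width: 0.0551
gripper_force: 0.0
```

```bash
python3 plan.py "(433,1.7,60,8.3,.65),(433,1.7,10,8.3,.65)"
```

```text
at [ 577.7 -162.3   69.8] t 18.25
CALL
[-0.506, -0.525, 0.03] [0.001, -0.002, -0.094] 0.65 rows>= 3
CALL
[-0.398, -0.611, 0.033] [0.0, 0.0, 0.0] 0.65 rows>= 3
[-0.398, -0.611, 0.366] [0.0, 0.0, 0.0] 0.65 rows>= 2
```

Emit:
drive_tool(
  rows=[
    {"offset": [-0.17,-0.17,0.03],"rotation": [0,0,-0.05],"claw": 0.65},
    {"offset": [-0.34,-0.35,0.03],"rotation": [0,0,-0.094],"claw": 0.65},
    {"offset": [-0.506,-0.525,0.03],"rotation": [0,0,-0.094],"claw": 0.65},
    {"offset": [-0.506,-0.525,0.03],"rotation": [0,0,-0.094],"claw": 0.65},
    {"offset": [-0.506,-0.525,0.03],"rotation": [0,0,-0.094],"claw": 0.65},
  ],
)

```text
clock: 18.67
tcp_pos: [0.5016, -0.0784, 0.0622]
orientation: [-3.132, -0.232, 0.004]
contact_force: [-0.5, -0.3, 0.6]
grip_width: 0.0555
gripper_force: 0.0
```

Emit:
drive_tool(
  rows=[
    {"offset": [-0.13,-0.2,0.03],"rotation": [0,0,0],"claw": 0.65},
    {"offset": [-0.26,-0.4,0.03],"rotation": [0,0,0],"claw": 0.65},
    {"offset": [-0.398,-0.611,0.033],"rotation": [0,0,0],"claw": 0.65},
    {"offset": [-0.398,-0.611,0.033],"rotation": [0,0,0],"claw": 0.65},
    {"offset": [-0.398,-0.611,0.2],"rotation": [0,0,0],"claw": 0.65},
    {"offset": [-0.398,-0.611,0.366],"rotation": [0,0,0],"claw": 0.65},
    {"offset": [-0.398,-0.611,0.366],"rotation": [0,0,0],"claw": 0.65},
    {"offset": [-0.398,-0.611,0.366],"rotation": [0,0,0],"claw": 0.65},
    {"offset": [-0.398,-0.611,0.366],"rotation": [0,0,0],"claw": 0.65},
  ],
)

```text
clock: 19.42
tcp_pos: [0.4321, 0.0017, 0.0086]
orientation: [3.133, 0.226, 0.0]
contact_force: [0.3, -0.3, 0.1]
grip_width: 0.0556
gripper_force: 0.0
```

```bash
python3 plan.py "(433,1.7,-26.5,8.3,.65)"
python3 - <<'E'
from bench import *
from meas import *
f=grab_frame("side"); W=world(f); hsv=cv2.cvtColor(f["frame"],cv2.COLOR_RGB2HSV).astype(int)
g=(hsv[...,0]>55)&(hsv[...,0]<85)&(hsv[...,1]>60)
for n,c,r in(("bar",(.429,.001),.06),("wheel",(.5763,-.162),.024)):
    m=g&(abs(W[...,0]-c[0])<r)&(abs(W[...,1]-c[1])<r)&(W[...,2]>.0175)&(W[...,2]<.05)
    Q=W[m]*1000; print(n,len(Q),np.percentile(Q,[2,50,98],axis=0).round(1).tolist())
cv2.imwrite("pics/b3.png",cv2.resize(f["frame"][180:320,220:420,::-1],(600,420)))
E
```

```text
at [432.1   1.7   8.6] t 19.42
CALL
[0.006, 0.001, 0.234] [0.0, -0.0, -0.001] 0.65 rows>= 1
bar 560 [[386.6, -12.0, 18.2], [426.7, 14.4, 27.2], [472.3, 27.1, 29.9]]
wheel 132 [[559.2, -174.3, 18.0], [573.6, -148.9, 27.9], [594.5, -141.2, 31.2]]
```

View pics/b3.png

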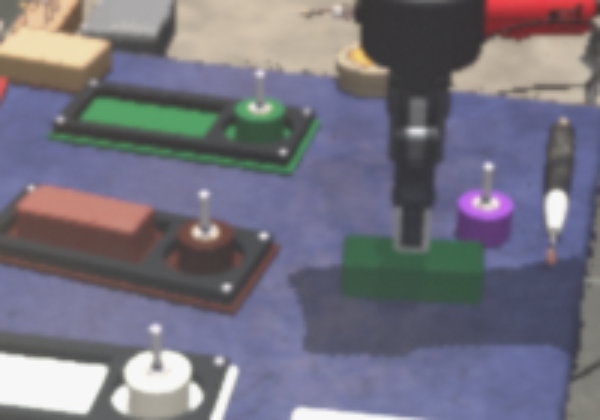

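The green wheel is seated at (258,120), with its top at 30 mm. The gripper straddles the green bar.

Emit:
drive_tool(
  rows=[
    {"offset": [0,0,0.09],"rotation": [0,0,0],"claw": 0.65},
    {"offset": [0,0,0.17],"rotation": [0,0,0],"claw": 0.65},
    {"offset": [0,0,0.23],"rotation": [0,0,0],"claw": 0.65},
    {"offset": [0,0,0.23],"rotation": [0,0,0],"claw": 0.65},
    {"offset": [0,0,0.23],"rotation": [0,0,0],"claw": 0.65},
    {"offset": [0,0,0.23],"rotation": [0,0,0],"claw": 0.55},
    {"offset": [0,0,0.23],"rotation": [0,0,0],"claw": 0.45},
    {"offset": [0,0,0.23],"rotation": [0,0,0],"claw": 0.3},
    {"offset": [0,0,0.23],"rotation": [0,0,0],"claw": 0.3},
    {"offset": [0,0,0.23],"rotation": [0,0,0],"claw": 0.3},
    {"offset": [0,0,0.23],"rotation": [0,0,0],"claw": 0.3},
  ],
  force=50,
)

```text
clock: 20.38
tcp_pos: [0.4319, 0.0022, -0.0255]
orientation: [3.133, 0.227, 0.002]
contact_force: [-0.5, 0.2, 6.4]
grip_width: 0.0356
gripper_force: 50.1
```

```bash
python3 plan.py "(433,1.7,80,8.3,.3),(668.5,-165.5,80,-2.5,.3),(668.5,-165.5,5,-2.5,.3)"
```

```text
at [431.9   2.2 -25.5] t 20.38
CALL
[0.008, 0.004, -0.703] [0.0, -0.001, -0.0] 0.3 rows>= 3
CALL
[0.696, 0.665, 0.0] [0.0, 0.0, 0.094] 0.3 rows>= 4
CALL
[0.809, 0.523, 0.0] [0.0, 0.0, 0.0] 0.3 rows>= 4
[0.809, 0.523, 0.5] [0.0, 0.0, 0.0] 0.3 rows>= 2
```

Emit:
drive_tool(
  rows=[
    {"offset": [0,0,-0.1],"rotation": [0,0,0],"claw": 0.3},
    {"offset": [0,0,-0.25],"rotation": [0,0,0],"claw": 0.3},
    {"offset": [0,0,-0.45],"rotation": [0,0,0],"claw": 0.3},
    {"offset": [0,0,-0.65],"rotation": [0,0,0],"claw": 0.3},
    {"offset": [0,0,-0.703],"rotation": [0,0,0],"claw": 0.3},
    {"offset": [0,0,-0.703],"rotation": [0,0,0],"claw": 0.3},
    {"offset": [0,0,-0.703],"rotation": [0,0,0],"claw": 0.3},
  ],
)

```text
clock: 20.97
tcp_pos: [0.4312, 0.0018, 0.079]
orientation: [3.133, 0.227, 0.001]
contact_force: [-0.1, -0.4, -1.1]
grip_width: 0.0356
gripper_force: 51.0
```

Emit:
drive_tool(
  rows=[
    {"offset": [0.17,0.16,0],"rotation": [0,0,0.025],"claw": 0.3},
    {"offset": [0.35,0.33,0],"rotation": [0,0,0.05],"claw": 0.3},
    {"offset": [0.52,0.5,0],"rotation": [0,0,0.075],"claw": 0.3},
    {"offset": [0.696,0.665,0],"rotation": [0,0,0.094],"claw": 0.3},
    {"offset": [0.696,0.665,0],"rotation": [0,0,0.094],"claw": 0.3},
    {"offset": [0.696,0.665,0],"rotation": [0,0,0.094],"claw": 0.3},
  ],
)

```text
clock: 21.47
tcp_pos: [0.5487, -0.0829, 0.0766]
orientation: [3.141, -0.072, -0.005]
contact_force: [0.2, 0.8, -2.0]
grip_width: 0.0358
gripper_force: 50.8
```

Emit:
drive_tool(
  rows=[
    {"offset": [0.2,0.13,0],"rotation": [0,0,0],"claw": 0.3},
    {"offset": [0.4,0.26,0],"rotation": [0,0,0],"claw": 0.3},
    {"offset": [0.6,0.39,0],"rotation": [0,0,0],"claw": 0.3},
    {"offset": [0.805,0.523,0],"rotation": [0,0,0],"claw": 0.3},
    {"offset": [0.805,0.523,0],"rotation": [0,0,0],"claw": 0.3},
    {"offset": [0.805,0.523,0.1],"rotation": [0,0,0],"claw": 0.3},
    {"offset": [0.805,0.523,0.25],"rotation": [0,0,0],"claw": 0.3},
    {"offset": [0.805,0.523,0.45],"rotation": [0,0,0],"claw": 0.3},
    {"offset": [0.805,0.523,0.45],"rotation": [0,0,0],"claw": 0.3},
    {"offset": [0.805,0.523,0.45],"rotation": [0,0,0],"claw": 0.3},
    {"offset": [0.805,0.523,0.45],"rotation": [0,0,0],"claw": 0.3},
  ],
)

```text
clock: 22.38
tcp_pos: [0.6661, -0.1644, 0.012]
orientation: [-3.141, 0.067, 0.001]
contact_force: [-0.3, -0.2, -0.0]
grip_width: 0.0362
gripper_force: 50.8
```

```bash
python3 held.py green 20; python3 plan.py "(667.7,-165,-20,-2.5,.3)"
```

```text
tcp [ 666.1 -164.4   12. ] F [-0.3 -0.2 -0. ] t 22.38
286
x [619.  620.  638.1 659.2 663.8]
y [-174.  -169.7 -145.8 -141.1 -140. ]
z [39.2 41.  59.8 66.  66.7]
at [ 667.  -164.7   13. ] t 22.43
CALL
[0.004, 0.002, 0.22] [0.0, -0.001, 0.001] 0.3 rows>= 1
```

Emit:
drive_tool(
  rows=[
    {"offset": [0.0,0.006,0.07],"rotation": [0,0,0],"claw": 0.3},
    {"offset": [0.0,0.006,0.14],"rotation": [0,0,0],"claw": 0.3},
    {"offset": [0.0,0.006,0.19],"rotation": [0,0,0],"claw": 0.3},
    {"offset": [0.0,0.006,0.212],"rotation": [0,0,0],"claw": 0.3},
    {"offset": [0.0,0.006,0.212],"rotation": [0,0,0],"claw": 0.3},
    {"offset": [0.0,0.006,0.212],"rotation": [0,0,0],"claw": 0.3},
    {"offset": [0.0,0.006,0.212],"rotation": [0,0,0],"claw": 0.3},
  ],
)

```text
clock: 23.02
tcp_pos: [0.6658, -0.1661, -0.0203]
orientation: [3.141, -0.068, -0.001]
contact_force: [-2.1, 0.1, 1.4]
grip_width: 0.0355
gripper_force: 51.3
```

```bash
python3 held.py green 24
```

```text
tcp [ 665.8 -166.1  -20.3] F [-2.1  0.1  1.4] t 23.02
287
x [618.3 619.  636.  656.7 662. ]
y [-178.1 -175.3 -148.8 -143.3 -142. ]
z [ 8.1 11.1 28.8 33.9 34.8]
```

Emit:
drive_tool(
  rows=[
    {"offset": [0,0,0],"rotation": [0,0,0],"claw": 0.45},
    {"offset": [0,0,0],"rotation": [0,0,0],"claw": 0.65},
    {"offset": [0,0,0],"rotation": [0,0,0],"claw": 0.65},
    {"offset": [0,0,-0.05],"rotation": [0,0,0],"claw": 0.65},
    {"offset": [0,0,-0.2],"rotation": [0,0,0],"claw": 0.65},
    {"offset": [0,0,-0.4],"rotation": [0,0,0],"claw": 0.65},
    {"offset": [0,0,-0.6],"rotation": [0,0,0],"claw": 0.65},
    {"offset": [0,0,-0.6],"rotation": [0,0,0],"claw": 0.65},
    {"offset": [0,0,-0.6],"rotation": [0,0,0],"claw": 0.65},
  ],
)

```text
clock: 23.82
tcp_pos: [0.6683, -0.1663, 0.0729]
orientation: [3.14, -0.068, 0.008]
contact_force: [-0.2, -0.8, -0.0]
grip_width: 0.0556
gripper_force: 0.0
```

```bash
python3 plan.py "(422,188,65,4.6,.65),(422,188,10,4.6,.65)"
```

```text
at [ 668.3 -166.3   72.9] t 23.82
CALL
[-0.581, -0.763, 0.014] [0.001, -0.003, -0.062] 0.65 rows>= 4
CALL
[-0.482, -0.829, 0.018] [0.0, 0.0, 0.0] 0.65 rows>= 4
CALL
[-0.482, -0.829, 0.018] [0.0, 0.0, 0.0] 0.65 rows>= 4
[-0.482, -0.829, 0.384] [0.0, 0.0, 0.0] 0.65 rows>= 2
```

Emit:
drive_tool(
  rows=[
    {"offset": [-0.2,-0.25,0],"rotation": [0,0,-0.03],"claw": 0.65},
    {"offset": [-0.4,-0.5,0],"rotation": [0,0,-0.062],"claw": 0.65},
    {"offset": [-0.581,-0.763,0],"rotation": [0,0,-0.062],"claw": 0.65},
    {"offset": [-0.581,-0.763,0],"rotation": [0,0,-0.062],"claw": 0.65},
    {"offset": [-0.581,-0.763,0],"rotation": [0,0,-0.062],"claw": 0.65},
  ],
)

```text
clock: 24.23
tcp_pos: [0.5805, -0.0421, 0.0689]
orientation: [-3.136, -0.138, 0.006]
contact_force: [-0.0, -0.7, 0.4]
grip_width: 0.0556
gripper_force: 0.0
```

Emit:
drive_tool(
  rows=[
    {"offset": [-0.16,-0.27,0],"rotation": [0,0,0],"claw": 0.65},
    {"offset": [-0.32,-0.55,0],"rotation": [0,0,0],"claw": 0.65},
    {"offset": [-0.482,-0.829,0.02],"rotation": [0,0,0],"claw": 0.65},
    {"offset": [-0.482,-0.829,0.02],"rotation": [0,0,0],"claw": 0.65},
    {"offset": [-0.482,-0.829,0.02],"rotation": [0,0,0],"claw": 0.65},
  ],
)

```text
clock: 24.65
tcp_pos: [0.4987, 0.0743, 0.0661]
orientation: [-3.137, -0.138, 0.004]
contact_force: [-0.5, -0.2, -0.1]
grip_width: 0.0555
gripper_force: 0.0
```

Emit:
drive_tool(
  rows=[
    {"offset": [-0.16,-0.27,0],"rotation": [0,0,0],"claw": 0.65},
    {"offset": [-0.32,-0.55,0],"rotation": [0,0,0],"claw": 0.65},
    {"offset": [-0.482,-0.829,0.02],"rotation": [0,0,0],"claw": 0.65},
    {"offset": [-0.482,-0.829,0.02],"rotation": [0,0,0],"claw": 0.65},
    {"offset": [-0.482,-0.829,0.02],"rotation": [0,0,0],"claw": 0.65},
    {"offset": [-0.482,-0.829,0.2],"rotation": [0,0,0],"claw": 0.65},
    {"offset": [-0.482,-0.829,0.36],"rotation": [0,0,0],"claw": 0.65},
    {"offset": [-0.482,-0.829,0.36],"rotation": [0,0,0],"claw": 0.65},
    {"offset": [-0.482,-0.829,0.36],"rotation": [0,0,0],"claw": 0.65},
    {"offset": [-0.482,-0.829,0.36],"rotation": [0,0,0],"claw": 0.65},
  ],
)

```text
clock: 25.48
tcp_pos: [0.4209, 0.1877, 0.0133]
orientation: [3.139, 0.124, 0.001]
contact_force: [0.2, 0.1, 0.3]
grip_width: 0.0554
gripper_force: 0.0
```

```bash
python3 plan.py "(421.5,188,-26,4.6,.65)"
python3 - <<'E'
from bench import *
import cv2
cv2.imwrite("pics/b4.png",cv2.resize(grab_frame("side")["frame"][180:370,180:420,::-1],(600,475)))
E
```

```text
at [420.9 187.7  13.3] t 25.48
CALL
[0.004, -0.002, 0.262] [0.0, -0.0, -0.001] 0.65 rows>= 1
```

View pics/b4.png

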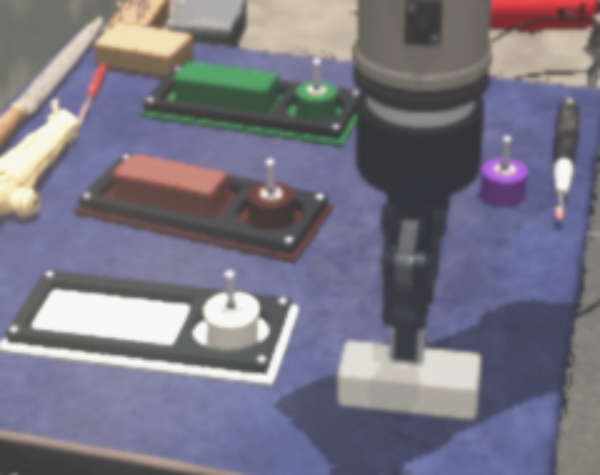

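Green and brown are fully placed, and the gripper straddles the white bar at (410,375).

Emit:
drive_tool(
  rows=[
    {"offset": [0,0,0.09],"rotation": [0,0,0],"claw": 0.65},
    {"offset": [0,0,0.18],"rotation": [0,0,0],"claw": 0.65},
    {"offset": [0,0,0.26],"rotation": [0,0,0],"claw": 0.65},
    {"offset": [0,0,0.26],"rotation": [0,0,0],"claw": 0.65},
    {"offset": [0,0,0.26],"rotation": [0,0,0],"claw": 0.65},
    {"offset": [0,0,0.26],"rotation": [0,0,0],"claw": 0.55},
    {"offset": [0,0,0.26],"rotation": [0,0,0],"claw": 0.45},
    {"offset": [0,0,0.26],"rotation": [0,0,0],"claw": 0.3},
    {"offset": [0,0,0.26],"rotation": [0,0,0],"claw": 0.3},
    {"offset": [0,0,0.26],"rotation": [0,0,0],"claw": 0.3},
    {"offset": [0,0,0.26],"rotation": [0,0,0],"claw": 0.3},
  ],
)

```text
clock: 26.45
tcp_pos: [0.4209, 0.1889, -0.0249]
orientation: [-3.138, -0.127, -0.003]
contact_force: [-1.5, -0.3, 7.7]
grip_width: 0.0361
gripper_force: 50.0
```

```bash
python3 plan.py "(421,188,80,4.6,.3),(642.8,167.1,80,3.2,.3),(642.8,167.1,15,3.2,.3)"
```

```text
at [420.9 188.9 -24.9] t 26.45
CALL
[0.002, 0.006, -0.699] [-0.0, -0.001, 0.0] 0.3 rows>= 3
CALL
[0.731, 0.129, 0.0] [0.0, 0.0, 0.012] 0.3 rows>= 3
CALL
[0.734, 0.111, 0.0] [0.0, 0.0, 0.0] 0.3 rows>= 3
[0.734, 0.111, 0.433] [0.0, 0.0, 0.0] 0.3 rows>= 2
```

Emit:
drive_tool(
  rows=[
    {"offset": [0,0,-0.1],"rotation": [0,0,0],"claw": 0.3},
    {"offset": [0,0,-0.25],"rotation": [0,0,0],"claw": 0.3},
    {"offset": [0,0,-0.45],"rotation": [0,0,0],"claw": 0.3},
    {"offset": [0,0,-0.65],"rotation": [0,0,0],"claw": 0.3},
    {"offset": [0,0,-0.7],"rotation": [0,0,0],"claw": 0.3},
    {"offset": [0,0,-0.7],"rotation": [0,0,0],"claw": 0.3},
    {"offset": [0,0,-0.7],"rotation": [0,0,0],"claw": 0.3},
  ],
)

```text
clock: 27.03
tcp_pos: [0.4198, 0.1879, 0.0786]
orientation: [3.139, 0.126, 0.001]
contact_force: [-0.3, -1.0, -2.9]
grip_width: 0.0359
gripper_force: 51.6
```

Emit:
drive_tool(
  rows=[
    {"offset": [0.18,0.03,0],"rotation": [0,0,0.005],"claw": 0.3},
    {"offset": [0.36,0.06,0],"rotation": [0,0,0.012],"claw": 0.3},
    {"offset": [0.54,0.09,0],"rotation": [0,0,0.012],"claw": 0.3},
    {"offset": [0.731,0.129,0],"rotation": [0,0,0.012],"claw": 0.3},
    {"offset": [0.731,0.129,0],"rotation": [0,0,0.012],"claw": 0.3},
    {"offset": [0.731,0.129,0],"rotation": [0,0,0.012],"claw": 0.3},
  ],
)

```text
clock: 27.53
tcp_pos: [0.5306, 0.1768, 0.0763]
orientation: [3.139, 0.086, -0.005]
contact_force: [-0.7, 1.0, -2.6]
grip_width: 0.0356
gripper_force: 51.5
```

Emit:
drive_tool(
  rows=[
    {"offset": [0.18,0.03,0],"rotation": [0,0,0],"claw": 0.3},
    {"offset": [0.36,0.06,0],"rotation": [0,0,0],"claw": 0.3},
    {"offset": [0.54,0.09,0],"rotation": [0,0,0],"claw": 0.3},
    {"offset": [0.734,0.111,0],"rotation": [0,0,0],"claw": 0.3},
    {"offset": [0.734,0.111,0],"rotation": [0,0,0],"claw": 0.3},
    {"offset": [0.734,0.111,0],"rotation": [0,0,0],"claw": 0.3},
    {"offset": [0.734,0.111,0.15],"rotation": [0,0,0],"claw": 0.3},
    {"offset": [0.734,0.111,0.3],"rotation": [0,0,0],"claw": 0.3},
    {"offset": [0.734,0.111,0.43],"rotation": [0,0,0],"claw": 0.3},
    {"offset": [0.734,0.111,0.43],"rotation": [0,0,0],"claw": 0.3},
    {"offset": [0.734,0.111,0.43],"rotation": [0,0,0],"claw": 0.3},
    {"offset": [0.734,0.111,0.43],"rotation": [0,0,0],"claw": 0.3},
  ],
)

```text
clock: 28.53
tcp_pos: [0.6411, 0.1682, 0.015]
orientation: [-3.14, -0.091, -0.0]
contact_force: [-0.8, 0.3, -2.3]
grip_width: 0.0355
gripper_force: 51.5
```

```bash
python3 held.py white 20; python3 plan.py "(642.5,167.3,-19.3,3.2,.3)"
```

```text
tcp [641.1 168.2  15. ] F [-0.8  0.3 -2.3] t 28.53
875
x [595.3 597.5 626.2 681.9 685.1]
y [152.  156.7 185.1 190.1 191.3]
z [40.9 43.3 64.4 68.5 69.3]
at [641.9 168.2  15.6] t 28.58
CALL
[0.004, 0.007, 0.233] [-0.0, -0.001, 0.001] 0.3 rows>= 1
```

Emit:
drive_tool(
  rows=[
    {"offset": [0.003,0.007,0.08],"rotation": [0,0,0],"claw": 0.3},
    {"offset": [0.003,0.007,0.15],"rotation": [0,0,0],"claw": 0.3},
    {"offset": [0.003,0.007,0.2],"rotation": [0,0,0],"claw": 0.3},
    {"offset": [0.003,0.007,0.23],"rotation": [0,0,0],"claw": 0.3},
    {"offset": [0.003,0.007,0.23],"rotation": [0,0,0],"claw": 0.3},
    {"offset": [0.003,0.007,0.23],"rotation": [0,0,0],"claw": 0.3},
    {"offset": [0.003,0.007,0.23],"rotation": [0,0,0],"claw": 0.3},
  ],
)

```text
clock: 29.17
tcp_pos: [0.6414, 0.1661, -0.0198]
orientation: [3.139, 0.089, -0.002]
contact_force: [-5.1, -2.7, 7.5]
grip_width: 0.0354
gripper_force: 52.9
```

```bash
python3 held.py white 24
```

```text
tcp [641.4 166.1 -19.8] F [-5.1 -2.7  7.5] t 29.17
930
x [594.5 596.4 625.6 683.9 698. ]
y [143.3 152.7 182.9 188.1 189.4]
z [ 4.5  5.7 27.4 34.  34.7]
```

Seated (top at 34 mm). Release, rise, and move back clear to check from above.

Emit:
drive_tool(
  rows=[
    {"offset": [0,0,0],"rotation": [0,0,0],"claw": 0.45},
    {"offset": [0,0,0],"rotation": [0,0,0],"claw": 0.65},
    {"offset": [0,0,0],"rotation": [0,0,0],"claw": 0.65},
    {"offset": [0,0,-0.05],"rotation": [0,0,0],"claw": 0.65},
    {"offset": [0,0,-0.2],"rotation": [0,0,0],"claw": 0.65},
    {"offset": [0,0,-0.4],"rotation": [0,0,0],"claw": 0.65},
    {"offset": [0,0,-0.6],"rotation": [0,0,0],"claw": 0.65},
    {"offset": [0,0,-0.8],"rotation": [0,0,0],"claw": 0.65},
    {"offset": [0,0,-0.95],"rotation": [0,0,0],"claw": 0.65},
    {"offset": [-0.3,-0.2,-0.95],"rotation": [0,0,0],"claw": 0.65},
    {"offset": [-0.6,-0.4,-0.95],"rotation": [0,0,0],"claw": 0.65},
    {"offset": [-0.9,-0.6,-0.95],"rotation": [0,0,0],"claw": 0.65},
    {"offset": [-0.9,-0.6,-0.95],"rotation": [0,0,0],"claw": 0.65},
    {"offset": [-0.9,-0.6,-0.95],"rotation": [0,0,0],"claw": 0.65},
  ],
)

```text
clock: 30.38
tcp_pos: [0.495, 0.2543, 0.123]
orientation: [-3.138, -0.105, 0.004]
contact_force: [-1.0, -0.3, -0.8]
grip_width: 0.0557
gripper_force: 0.0
```

Emit:
drive_tool(
  rows=[
    {"offset": [-0.1,-0.2,0],"rotation": [0,0,0],"claw": 0.65},
    {"offset": [-0.3,-0.4,0],"rotation": [0,0,0],"claw": 0.65},
    {"offset": [-0.3,-0.6,0],"rotation": [0,0,0],"claw": 0.65},
    {"offset": [-0.3,-0.8,0],"rotation": [0,0,0],"claw": 0.65},
    {"offset": [-0.3,-0.8,0],"rotation": [0,0,0],"claw": 0.65},
    {"offset": [-0.3,-0.8,0],"rotation": [0,0,0],"claw": 0.65},
  ],
)

```text
clock: 30.88
tcp_pos: [0.4499, 0.3682, 0.1228]
orientation: [-3.139, -0.095, -0.001]
contact_force: [0.5, -1.5, -0.7]
grip_width: 0.0558
gripper_force: 0.0
```

Run:
```python
from bench import *
from meas import *
f=grab_frame("top"); W=world(f); Z=W[...,2]
C={"white":(611.4,165.4,3.2),"brown":(625.5,8.8,-7),"green":(636,-164.2,-2.4)}
for n,(x,y,a) in C.items():
    c,s=np.cos(np.radians(a)),np.sin(np.radians(a)); dx,dy=W[...,0]*1000-x,W[...,1]*1000-y
    X,Y=c*dx+s*dy,-s*dx+c*dy
    for k,x0,r,lo,hi in(("bar",30,60,.027,.04),("wheel",-59,28,.024,.036)):
        m=big((abs(X-x0)<r)&(abs(Y)<30)&(Z>lo)&(Z<hi)); v,u=np.nonzero(m); P=ray(f,np.c_[u,v],.033 if k=="bar" else .030)
        q=P[:,:2]*1000-[x,y]; L=np.c_[c*q[:,0]+s*q[:,1],-s*q[:,0]+c*q[:,1]]
        print(n,k,"top z",np.round(np.percentile(Z[m],[5,50,95])*1000,1),"local",rect(L/1000))
g=grab_frame("side")["frame"]
cv2.imwrite("pics/end.png",cv2.resize(cv2.hconcat([f["frame"][90:340,110:520,::-1],g[160:410,80:490,::-1]]),(800,244)))
```

```text
white bar top z [30.2 33.6 36.5] local (array([27.5, -2.8]), array([93.7, 37.9]), -0.2)
white wheel top z [27.8 30.7 33.4] local (array([-60.3,   0.7]), array([38.7, 35.8]), 49.7)
brown bar top z [29.4 32.8 35.5] local (array([27.6, -0.5]), array([90.6, 36.1]), -0.2)
brown wheel top z [27.3 30.6 33.8] local (array([-60.2,  -1.6]), array([36.5, 36.2]), -75.4)
green bar top z [30.1 33.2 35.9] local (array([25.2, -1.1]), array([93.9, 37.3]), -0.0)
green wheel top z [26.8 30.6 33.6] local (array([-61.3,  -1. ]), array([38.3, 35.8]), -35.3)
```

View pics/end.png

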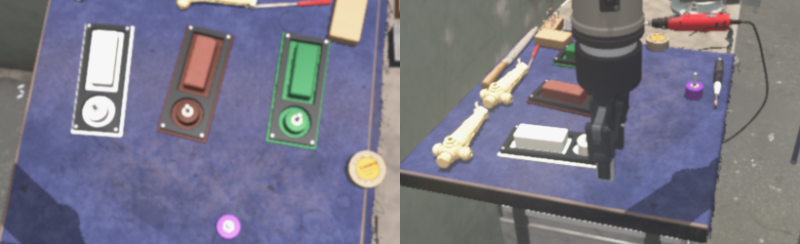

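All three bars and three wheels lie in the caddies of their own colour, with tops at the right heights and offsets of at most 5 mm. The tin has not moved and the robot is clear.

```bash
python3 -c "from bench import *; print(hand_in())"
```

```text
the job is handed in; nothing more can be done
None
```

The job is handed in: the last look from above showed all three bars and all three wheels seated in their own colour's caddies, the tin where it stood and the arm clear, after about 31 s of the 109 s allowed; no verdict came back.

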